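# Prop a steel-headed bar on a level pile of tapered offcuts

## Robot

A 6-joint arm with a two-finger parallel gripper is mounted at the origin on a cart in front of the work surface, level with it; the furniture and walls round the work are solid. World frame = base frame: x ahead of the robot, y to its left, z up, the work surface at z = 0. Lengths are in m, angles in rad, forces in N, time in s.
With the tool pointing down it reaches from about 0.25 to 0.775 m from the base axis. Payload 4 kg.
Tool frame: the origin (TCP) lies midway between the tips of the shut fingers; the grasp point (between the pads) lies r.tcp_to_grasp behind it (r.tcp_to_grasp is the distance from the TCP to the grasp point, in m); x points along the fingers, y is the direction in which the jaws open and shut, and the axes are right-handed (so a half turn about x gives the same grasp; the last joint's range is limited). The gripper opens to 85 mm and grips with 20 to 120 N. Pads are 22 mm wide; open, the fingers measure 114 mm over their backs; the gripper's body (76 mm by 85 mm) begins 54 mm behind the grasp point. The pads swing forward as they close: fully open they stand 13 mm farther back than shut.
Start: joints at [1.123, 0.087, 1.371, -0, 1.684, -0.103], TCP at [0.186, 0.518, 0.231] pointing down, gripper open.
Joint ranges: [-3.1, 3.1], [-0.76, 2.03], [0.27, 2.55], [-1.08, 4.22], [0.17, 2.65], [-2.57, 2.57]. Speed limits (rad/s): [2.79, 2.79, 3.14, 3.14, 3.14, 3.14].

## Interface

Orientations are given as a unit quaternion [x, y, z, w].
In Python, from station import r, snapshot, calibration, finish_job gives the robot as it stands. The module is installed in compiled form; this text tells all that it offers.
- The arm moves only by the shell command python3 -m crank 'ROWS' [OPENING]. ROWS is JSON, a list of rows, each a list of 2 entries, a list of its own where there are three numbers: the shift along the tool's x, y, z in cm, then the turn, a rotation vector about the tool's x, y, z in degrees. A call has 1 to 20 rows; each row shifts and turns the commanded pose from where the row before left it, along the tool's axes as they then stand; what a row does not reach is not made up. A row lasts 1/10 s, in which the tool goes at most 50 mm and 8.59 degrees, less where a joint would pass 70% of its speed; a pose out of reach is approached as far as the arm can. A call is refused whole if a number of a shift passes 5 or a number of a turn 8.59, either way. A call with a gripper value outside its range is refused whole. OPENING is the finger opening in cm, from 0 to 8.54, set as the call begins (- or left out, the last holds). The fingers move at their own pace and stop on an object; the grip force is fixed at half the most. Time passes only in rows, so rows that do not move let the fingers close. It gives the time, the measured TCP pose, the force and the opening at its end, in the units of the state.
- r.state(): the state, without advancing time (a new reading comes with each control period).
- snapshot(name): name is "side" or "top" or "wrist"; returns (picture, depth): 400x640x3 uint8, red, green, blue; 400x640 float32, m along the optical axis (not along the pixel's ray), 0 where there is no reading.
- calibration(name): a dict with "mtx" (3x3 intrinsics, pixels), "position" and "rotation" of the camera in the world. Camera axes: x right, y down, z forward; pixel columns grow to the right and rows downward; lengths in m; the calibration is good to about 2 mm. A picture is of the moment at which its call begins: read the wrist's pose just before it. calibration takes no time and is no camera call; for the wrist camera it gives the pose at the moment of the call.
- finish_job(): hands the job in, once; it reports no verdict.
The state is a dict: "clock": time; "qpos": joint angles; "joint_velocities": joint speeds; "joint_torque": joint torques, N m; "tool_pos": TCP position; "eef_rot": TCP orientation; "contact_force": force on the tool from outside, world axes, zero at the start; "moment": the same for the moment, N m; "opening": opening from 0.0 (shut) to 1.0 (fully open).
Only numpy, scipy, OpenCV 4.12 (cv2) and the standard library are available. Lean on these libraries where they do the work, as an engineer would, in place of code of your own. Each camera call takes 0.05 s, during which the arm holds its last target.

## Task

Prop the freshly oiled steel-headed bar up off the bench to dry. Lay the pale tapered offcut flat in the middle of the cork mat, then the dark tapered offcut centred on it and turned end for end, so that the two slopes cancel and the top is level, and last balance the bar level on top of the pile, the same face down as it lies now, held up by the pile alone. Leave the bolt, bracket and pliers where they are.

Things in the scene. Friction and masses are not known exactly. Their poses are not given: they have to be found in the camera images.
- mat: square cork mat, 110 x 110 x 6 mm, fixed to the bench; origin at the centre of its underside, its top 6 mm above that. Beyond the work stand fixed mesh screens 255 mm high: one along x from x = 0.48 m at y = 0.27 m, others along y at x = 0.78 m; a bench vice up to 140 mm high stands at x below 0.37 m, y = 0.05 to 0.23 m
- pale_wedge: loose pale wooden tapered offcut (wedge), larger of the two: 84 mm long (its x), 52 mm wide (its y), thickness 18.1 mm at the -x end, 24 mm in the middle, 29.9 mm at the +x end, so its top slopes up 8 degrees towards +x; one corner of the thin end is sawn off. Origin at the centre of its flat underside, z up; about 0.13 kg. It lies on the bench with the flat face down. Either of the two wedges may be the nearer one to the robot
- dark_wedge: loose dark wooden tapered offcut (wedge), smaller: 50 mm long (its x), 44 mm wide (its y), thickness 18.5 mm at the -x end, 22 mm in the middle, 25.5 mm at the +x end, so its top slopes up 8 degrees towards +x like the pale one's; a corner of its thin end is sawn off too. Origin at the centre of its flat underside, z up; about 0.08 kg. Its flat underside has to lie on the pale wedge's slope with its +x end over the pale wedge's -x end
- dark_wedge_thick (a point): middle of the dark wedge's thick (+x) end face
- bar: loose bar, straight and flat underneath, 170 mm long (its x), 30 mm high: a 134 mm long brown wooden part 28 mm wide from x = -85 to x = +49 mm, and at the +x end a 36 mm long steel head 34 mm wide. A small brass pin shows in its sides at x = +36 mm. Origin at the middle of its length on its underside, z up. Wooden part 0.07 kg; the head's weight differs from run to run (0.08 to 0.22 kg), so the bar balances somewhere between x = +27 and x = +47 mm, not at its middle
- bolt: loose steel bolt, 22 x 68 x 19 mm, a bystander
- bracket: loose bent steel angle bracket, 60 x 40 x 50 mm, a bystander
- pliers: loose pliers with red handles, 64 x 160 x 12 mm, a bystander
Not all that is in view belongs to the job. What is shaped like the dark_wedge but orange or purple is not meant.

How it is judged:
By the outcome, as a careful person would: the job done as asked, in the order asked, and still so for the second after the job is handed in, with the robot touching nothing.
It also fails if it takes over 72 s, if anything falls off the work surface, if the arm or the gripper's body presses on something with over 40 N, if the wrist force passes 120 N, or if a joint passes its speed limit or range.

## Working session

There is one attempt and no reset: what is moved stays moved. The work goes in short steps, Python scripts to look and compute and a shell command to move; the robot and the scene stay as the last step left them, time stands still between calls to the robot, and variables do not carry over. Pictures are saved under pics/ and viewed, and the job is handed in when it is done.

```bash
mkdir -p pics; ls
python3 - <<'E'
from station import r, snapshot, calibration
import cv2,numpy as np
print(r.state(), r.tcp_to_grasp)
for n in("side","top","wrist"):
    c=calibration(n);print(n,c)
    p,d=snapshot(n)
    cv2.imwrite(f"pics/{n}0.png",p[:,:,::-1]); np.save(f"{n}0.npy",d); np.save(f"{n}0p.npy",p)
E
```

```text
pics
{'clock': 0.0, 'qpos': array([ 1.12291523e+00,  8.79587413e-02,  1.37230143e+00,  1.93748082e-05,
        1.68361622e+00, -1.03062340e-01]), 'joint_velocities': array([ 4.80015034e-05, -9.08526374e-04, -4.35025695e-05,  2.01481253e-03,
        1.74213002e-03, -5.73730942e-04]), 'joint_torque': array([-1.62527536e-03, -3.51868129e+01, -3.13274074e+01, -3.09212473e-04,
        1.08982719e-02, -4.94970720e-06]), 'tool_pos': array([0.18566796, 0.51716374, 0.23011317]), 'eef_rot': array([ 0.12053281,  0.69684926, -0.12208306,  0.69639692]), 'contact_force': array([0.05338069, 0.40698147, 0.03801669]), 'moment': array([-0.00178346, -0.05570523, -0.03688059]), 'opening': 1.003354377138997} 0.0187
side {'mtx': array([[419.05290976,   0.        , 329.27329965],
       [  0.        , 419.05290976, 196.77162293],
       [  0.        ,   0.        ,   1.        ]]), 'position': array([ 0.60102699, -1.1602457 ,  0.74803962]), 'rotation': array([ 0.8864752 ,  0.03392964, -0.00399584, -0.4615133 ])}
top {'mtx': array([[456.43192629,   0.        , 331.08587787],
       [  0.        , 456.43192629, 203.84321259],
       [  0.        ,   0.        ,   1.        ]]), 'position': array([ 0.4391718 , -0.15774521,  1.12802681]), 'rotation': array([ 0.71661541, -0.69591948,  0.04043485, -0.02287913])}
wrist {'mtx': array([[311.15415025,   0.        , 324.27854391],
       [  0.        , 311.15415025, 198.51276028],
       [  0.        ,   0.        ,   1.        ]]), 'position': array([0.10857685, 0.54485201, 0.3735915 ]), 'rotation': array([0.80722918, 0.56814101, 0.09105255, 0.13155333])}
```

View pics/side0.png

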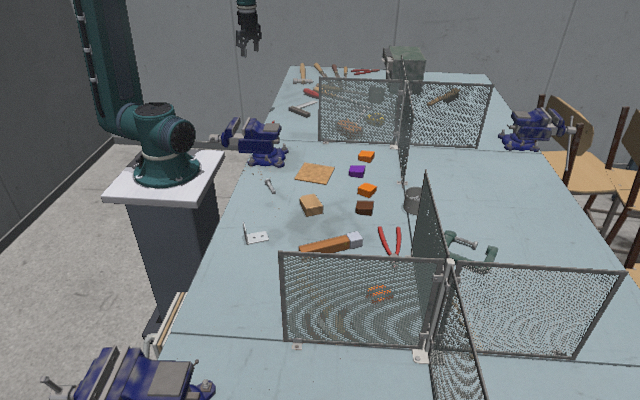

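View pics/top0.png

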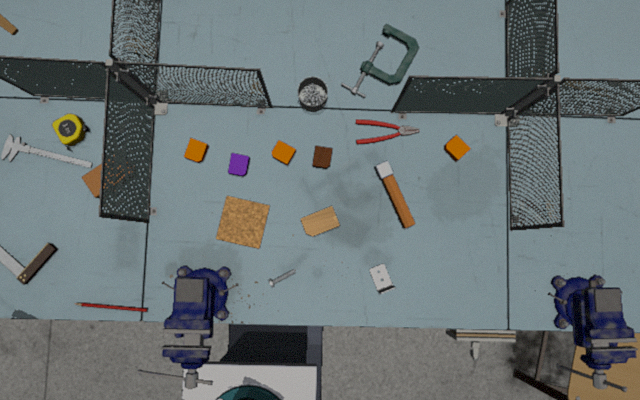

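View pics/wrist0.png

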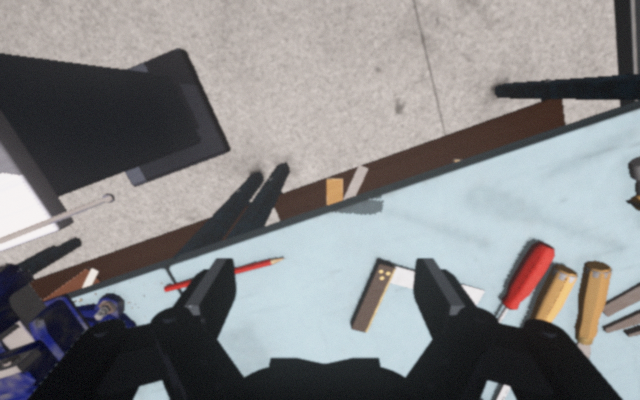

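```bash
cat > h.py <<'E'
import numpy as np, cv2
from scipy.spatial.transform import Rotation as R
def cam(c):
    return np.array(c["mtx"]),np.array(c["position"]),R.from_quat(c["rotation"]).as_matrix()
def ray(c,u,v,z):
    K,p,M=cam(c); uv=np.stack([np.asarray(u,float),np.asarray(v,float),np.ones_like(np.asarray(u,float))],-1)
    d=uv@np.linalg.inv(K).T@M.T
    return p+d*((z-p[2])/d[...,2])[...,None]
def cloud(c,d):
    K,p,M=cam(c); v,u=np.mgrid[:d.shape[0],:d.shape[1]]
    P=np.stack([(u-K[0,2])/K[0,0]*d,(v-K[1,2])/K[1,1]*d,d],-1)
    return P@M.T+p
def proj(c,P):
    K,p,M=cam(c); q=(np.atleast_2d(P)-p)@M@K.T
    return q[:,:2]/q[:,2:]
E
python3 - <<'E'
from h import *
from station import calibration
c=calibration("top"); d=np.load("top0.npy"); p=np.load("top0p.npy")
P=cloud(c,d); K=cam(c)
for n,(u,v) in dict(mat=(244,222),pale=(320,221),dark=(322,157),barw=(398,205),head=(385,170),o1=(196,150),o2=(283,152),pur=(239,164),bench=(300,190),bench2=(440,240),bench3=(200,190)).items():
    print(n,P[v,u].round(4), p[v,u])
print(cv2.__version__)
cr=p[120:300,180:480,::-1]; cv2.imwrite("pics/top0c.png",cv2.resize(cr,None,fx=2.66,fy=2.66,interpolation=cv2.INTER_CUBIC))
E
```

```text
mat [0.4891 0.0273 0.0085] [156 118  72]
pale [ 0.4962 -0.1581  0.026 ] [169 133  89]
dark [ 0.6538 -0.1583  0.0215] [83 47 21]
barw [ 0.5407 -0.3466  0.0262] [139  87  42]
head [ 0.6247 -0.3125  0.0322] [172 171 168]
o1 [0.6604 0.149  0.0239] [176 104   0]
o2 [ 0.6631 -0.0623  0.0208] [177 101   0]
pur [0.6297 0.0437 0.0215] [110  52 156]
bench [ 0.5732 -0.1061 -0.0007] [128 145 150]
bench2 [ 0.4591 -0.4566  0.0014] [129 145 148]
bench3 [ 0.5656  0.1409 -0.0019] [125 143 148]
4.12.0
```

View pics/top0c.png

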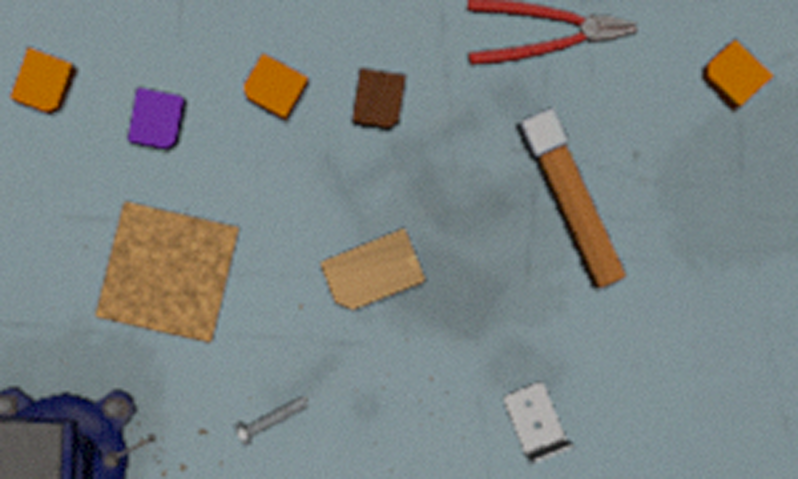

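```bash
cat > seg.py <<'E'
from h import *
def masks(p):
    h=cv2.cvtColor(p,cv2.COLOR_RGB2HSV); H,S,V=[h[...,i].astype(int) for i in range(3)]
    return h
def comp(m,u,v):
    n,l,s,ce=cv2.connectedComponentsWithStats(m.astype(np.uint8)*255,connectivity=4)
    k=l[v,u]; return (l==k) if k else np.zeros_like(m)
def poly(m,eps=2.0):
    cs,_=cv2.findContours(m.astype(np.uint8),cv2.RETR_EXTERNAL,cv2.CHAIN_APPROX_NONE)
    c=max(cs,key=cv2.contourArea); return c,cv2.approxPolyDP(c,eps,True)[:,0,:]
E
python3 - <<'E'
from seg import *
from station import calibration
c=calibration("top"); p=np.load("top0p.npy")
pf=cv2.bilateralFilter(p,5,25,3)
h=cv2.cvtColor(pf,cv2.COLOR_RGB2HSV).astype(int)
for n,(u,v,z,smin) in dict(mat=(244,222,.006,70),pale=(320,221,.024,70),dark=(322,157,.022,90),bar=(398,205,.03,90)).items():
    m=(h[...,0]<30)&(h[...,1]>smin)&(h[...,2]>40)
    mm=comp(m,u,v); ct,pl=poly(mm,1.8)
    W=ray(c,ct[:,0,0],ct[:,0,1],z)
    print(n,mm.sum(),h[v,u]); rect=cv2.minAreaRect((W[:,:2]*1000).astype(np.float32)); print(' rect',np.round(rect[0],1),np.round(rect[1],1),round(rect[2],1))
    print(' poly',pl.tolist(), ray(c,pl[:,0],pl[:,1],z)[:,:2].round(3).tolist())
from station import r
s=r.state(); M=R.from_quat(s['eef_rot']).as_matrix(); print(M.round(3))
cw=calibration('wrist'); K,pw,Mw=cam(cw); print('cam in tool', (M.T@(pw-s['tool_pos'])).round(4)); print((M.T@Mw).round(3))
E
```

```text
mat 1986 [ 16 137 153]
 rect [489.7  31.5] [108.7 109. ] 78.7
 poly [[227, 196], [216, 238], [258, 248], [269, 206]] [[0.552, 0.072], [0.448, 0.094], [0.427, -0.009], [0.53, -0.032]]
pale 718 [ 17 122 167]
 rect [ 494.5 -157.4] [51.8 83.4] 24.0
 poly [[331, 206], [301, 218], [306, 233], [314, 235], [339, 224]] [[0.533, -0.184], [0.502, -0.112], [0.466, -0.125], [0.462, -0.145], [0.49, -0.204]]
dark 340 [ 12 176  84]
 rect [ 654.1 -158. ] [41.6 50. ] 83.6
 poly [[316, 146], [313, 165], [327, 167], [331, 148]] [[0.681, -0.143], [0.633, -0.137], [0.629, -0.171], [0.677, -0.18]]
bar 621 [ 14 177 140]
 rect [ 550.3 -346.8] [131.9  28.2] 25.6
 poly [[390, 175], [383, 181], [404, 227], [407, 227], [414, 222], [394, 178]] [[0.613, -0.325], [0.598, -0.308], [0.487, -0.361], [0.488, -0.369], [0.5, -0.385], [0.606, -0.335]]
[[-0.001  0.338  0.941]
 [-0.002  0.941 -0.338]
 [-1.    -0.002 -0.   ]]
cam in tool [-0.1434 -0.0004 -0.082 ]
[[ 0.    -0.316  0.949]
 [ 1.     0.    -0.   ]
 [-0.     0.949  0.316]]
```

Run:
```python
from h import *
from station import calibration
c=calibration("top"); d=np.load("top0.npy"); P=cloud(c,d)
for (u,v) in [(313,93),(302,90),(313,82),(313,107),(360,90),(375,65),(265,80),(265,95),(400,95),(205,290),(195,270),(225,290),(222,275),(240,120)]: print(u,v,P[v,u].round(3))
m=(P[150:340,140:260,2]>0.03)&(P[150:340,140:260,2]<.3); q=P[150:340,140:260][m]; print('vice',q.min(0).round(3),q.max(0).round(3), q[q[:,2]>.1].max(0), q[q[:,2]>.07].max(0))
s=cv2.imread("pics/side0.png")[0:70,210:290]; cv2.imwrite("pics/g.png",cv2.resize(s,None,fx=7,fy=7,interpolation=cv2.INTER_CUBIC))
```

```text
313 93 [ 0.808 -0.132  0.038]
302 90 [ 0.828 -0.103  0.002]
313 82 [ 0.845 -0.13   0.014]
313 107 [ 0.772 -0.133  0.043]
360 90 [ 0.834 -0.25   0.   ]
375 65 [ 0.9   -0.287  0.001]
265 80 [ 0.85  -0.008  0.003]
265 95 [ 0.78  -0.022  0.097]
400 95 [ 0.778 -0.329  0.136]
205 290 [0.334 0.087 0.116]
195 270 [0.37  0.138 0.014]
225 290 [0.327 0.06  0.034]
222 275 [0.361 0.069 0.032]
240 120 [0.745 0.05  0.001]
vice [0.219 0.026 0.03 ] [0.654 0.265 0.138] [0.36257093 0.16801124 0.13771055] [0.64606874 0.26431139 0.13771055]
```

View pics/g.png

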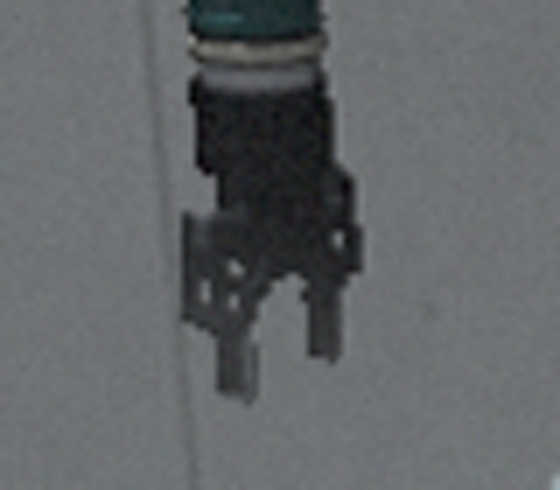

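```bash
python3 -m crank '[[[-2,0,0],[7.67,0,0]],[[-2,0,0],[7.67,0,0]],[[-2,0,0],[7.67,0,0]],[[-2,0,0],[7.67,0,0]],[[-2,0,0],[7.67,0,0]],[[-2,0,0],[7.67,0,0]]]'
```

```text
clock: 0.75
tool_pos: [0.1859, 0.5175, 0.3517]
eef_rot: [0.385, 0.593, -0.386, 0.593]
contact_force: [-0.1, 0.2, -0.1]
opening: 1.0
```

```bash
cat >> h.py <<'E'
def delta(s,xyz,phi=None):
    M=R.from_quat(s['eef_rot']).as_matrix()
    f=np.degrees(np.arctan2(M[1,1],M[0,1]))
    print('t',round(s['clock'],2),'pos',s['tool_pos'].round(4),'phi',round(f,2),'down',M[:,0].round(4),'open',round(s['opening'],3),'F',np.round(s['contact_force'],1),'q',np.round(s['qpos'],2))
    print('tool shift cm',((M.T@(np.array(xyz)-s['tool_pos']))*100).round(2))
E
python3 - <<'E'
from h import *; from station import r
delta(r.state(),(0.4945,-0.157,0.35))
E
```

```text
t 0.75 pos [0.1859 0.5175 0.3517] phi 23.91 down [-4.e-04 -7.e-04 -1.e+00] open 1.0 F [-0.1  0.2 -0.1] q [1.12 0.1  1.12 0.   1.92 0.71]
tool shift cm [ 0.2   0.89 74.17]
```

```bash
python3 -m crank '[[[0,0.05,3],[0,0,0]],[[0,0.05,4.7],[0,0,0]],[[0,0.05,4.7],[0,0,0]],[[0,0.05,4.7],[0,0,0]],[[0,0.05,4.7],[0,0,0]],[[0,0.05,4.7],[0,0,0]],[[0,0.05,4.7],[0,0,0]],[[0,0.05,4.7],[0,0,0]],[[0,0.05,4.7],[0,0,0]],[[0,0.05,4.7],[0,0,0]],[[0,0.05,4.7],[0,0,0]],[[0,0.05,4.7],[0,0,0]],[[0,0.05,4.7],[0,0,0]],[[0,0.05,4.7],[0,0,0]],[[0,0.05,4.7],[0,0,0]],[[0,0.05,4.7],[0,0,0]],[[0,0.05,0.67],[0,0,0]],[[5,0,0],[0,0,0]],[[5,0,0],[0,0,0]],[[5,0,0],[0,0,0]]]' 6.5
python3 -m crank '[[[0,0,0],[0,0,0]]]'
python3 - <<'E'
from h import *; from station import r,snapshot,calibration
delta(r.state(),(0.4945,-0.157,0.2))
c=calibration("wrist"); p,d=snapshot("wrist"); np.save("w1p.npy",p); np.save("w1d.npy",d); np.save("w1c.npy",c,allow_pickle=True)
cv2.imwrite("pics/w1.png",p[:,:,::-1])
E
```

```text
clock: 2.75
tool_pos: [0.4978, -0.1547, 0.1999]
eef_rot: [0.384, 0.594, -0.384, 0.594]
contact_force: [0.3, -0.3, -0.4]
opening: 0.761
clock: 2.85
tool_pos: [0.4904, -0.1513, 0.1888]
eef_rot: [0.382, 0.603, -0.385, 0.585]
contact_force: [-0.3, 0.1, -2.1]
opening: 0.76
t 2.85 pos [ 0.4904 -0.1513  0.1888] phi 24.26 down [-0.0239  0.0108 -0.9997] open 0.76 F [-0.3  0.1 -2.1] q [-0.41  0.04  1.51  0.    1.62 -0.83]
tool shift cm [-1.14  0.13  0.66]
```

View pics/w1.png

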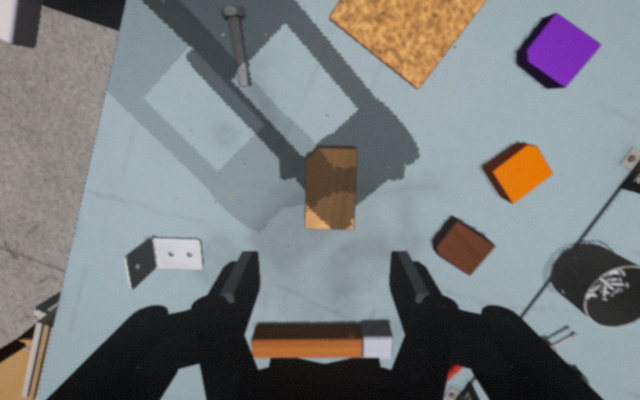

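```bash
python3 -m crank '[[[0,0,0],[0,0,0]],[[0,0,0],[0,0,0]],[[0,0,0],[0,0,0]]]'
cat > meas.py <<'E'
from seg import *; from station import r,snapshot,calibration
import sys
def shot(name):
    s=r.state(); c=calibration("wrist"); p,d=snapshot("wrist"); 
    np.save(name+"p.npy",p); np.save(name+"d.npy",d); np.save(name+"c.npy",c,allow_pickle=True); cv2.imwrite(f"pics/{name}.png",p[:,:,::-1]); return s,c,p,d
E
python3 - <<'E'
from meas import *
s,c,p,d=shot("w2"); delta(s,(0.4945,-0.157,0.2)); delta(r.state(),(0.4945,-0.157,0.2))
P=cloud(c,d)
for u,v in [(331,188),(270,240),(464,245),(320,120),(250,200),(380,250)]: print(P[v,u].round(4),p[v,u])
print(d.shape,(d>0).mean())
cr=p[120:290,280:520,::-1]; cv2.imwrite("pics/w2c.png",cv2.resize(cr,None,fx=3.3,fy=3.3,interpolation=cv2.INTER_CUBIC))
E
```

```text
clock: 3.2
tool_pos: [0.5004, -0.1561, 0.2062]
eef_rot: [0.384, 0.591, -0.383, 0.597]
contact_force: [-0.2, 0.5, 0.4]
opening: 0.761
t 3.2 pos [ 0.5004 -0.1561  0.2062] phi 24.24 down [ 0.0083 -0.0034 -1.    ] open 0.761 F [-0.2  0.5  0.4] q [-0.41  0.03  1.48  0.    1.62 -0.83]
tool shift cm [ 0.62 -0.58 -0.17]
t 3.25 pos [ 0.5    -0.156   0.2053] phi 24.23 down [ 0.0068 -0.0028 -1.    ] open 0.763 F [-0.  -0.1  0.1] q [-0.41  0.03  1.48  0.    1.62 -0.83]
tool shift cm [ 0.53 -0.54 -0.14]
[ 0.5135 -0.1668  0.0277] [108  83  58]
[ 4.767e-01 -2.664e-01 -2.000e-04] [130 146 149]
[ 0.6997 -0.1734  0.0016] [154 169 180]
[ 4.744e-01 -1.086e-01  3.000e-04] [ 99 108 115]
[ 0.4362 -0.2272 -0.0007] [129 141 149]
[ 6.077e-01 -2.227e-01  5.000e-04] [150 164 170]
(400, 640) 0.99610546875
```

View pics/w2c.png

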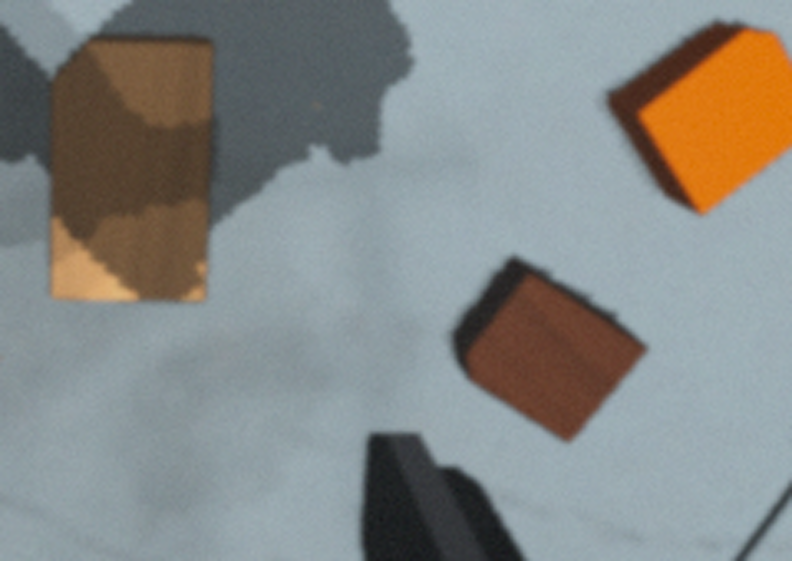

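```bash
cat >> meas.py <<'E'
def wedge(p,c,u,v,mid,yaw,smin=75,slope=8,it=4,vmin=30,hmax=30,huelo=0):
    pf=cv2.bilateralFilter(p,5,30,3); h=cv2.cvtColor(pf,cv2.COLOR_RGB2HSV).astype(int)
    m=comp((h[...,0]<hmax)&(h[...,0]>=huelo)&(h[...,1]>smin)&(h[...,2]>vmin),u,v); ct,pl=poly(m,2.0)
    U=ct[:,0,:].astype(float); z=np.full(len(U),mid); 
    for _ in range(it):
        W=ray(c,U[:,0],U[:,1],z); (cx,cy),sz,a=cv2.minAreaRect((W[:,:2]*1000).astype(np.float32))
        e=np.array([np.cos(np.radians(yaw)),np.sin(np.radians(yaw))]); z=mid+np.tan(np.radians(slope))*((W[:,:2]-np.array([cx,cy])/1000)@e)
    print('rect',round(cx,1),round(cy,1),np.round(sz,1),round(a,2),'area',m.sum(),'poly',pl.tolist()); return m,ct,W
E
python3 - <<'E'
from meas import *
p=np.load("w2p.npy"); c=np.load("w2c.npy",allow_pickle=True).item()
m,ct,W=wedge(p,c,331,188,.024,-66)
m2,ct2,W2=wedge(p,c,447,228,.022,-6.4,smin=60)
o=p.copy(); o[m^(cv2.erode(m.astype(np.uint8),np.ones((3,3)))>0)]=(255,0,0); o[m2^(cv2.erode(m2.astype(np.uint8),np.ones((3,3)))>0)]=(0,255,0)
cv2.imwrite("pics/w2m.png",cv2.resize(o[120:290,280:520,::-1],None,fx=3.3,fy=3.3,interpolation=cv2.INTER_NEAREST))
E
```

```text
rect 495.1 -156.6 [50.2 83.5] 23.43 area 3636 poly [[307, 132], [296, 145], [296, 209], [341, 210], [343, 133]]
rect 654.7 -157.3 [44.  49.4] 82.4 area 1593 poly [[441, 202], [421, 225], [421, 231], [426, 237], [452, 252], [474, 225]]
```

View pics/w2m.png

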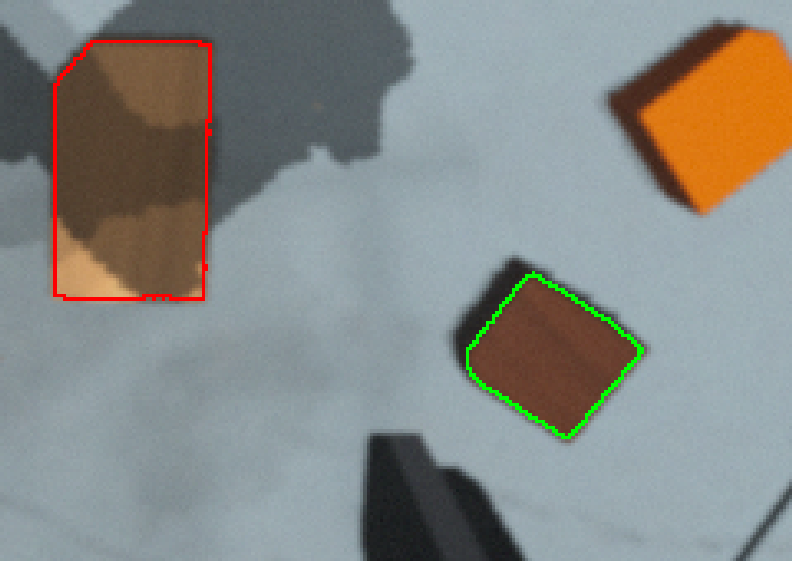

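```bash
python3 -m crank '[[[0,0,0],[0,0,0]]]'
python3 - <<'E'
from meas import *
delta(r.state(),(0.495,-0.157,0.0))
E
```

```text
clock: 3.35
tool_pos: [0.4991, -0.1557, 0.2036]
eef_rot: [0.384, 0.592, -0.384, 0.595]
contact_force: [0.3, 0.0, 0.2]
opening: 0.758
t 3.35 pos [ 0.4991 -0.1557  0.2036] phi 24.23 down [ 0.0038 -0.0016 -1.    ] open 0.758 F [0.3 0.  0.2] q [-0.41  0.03  1.48  0.    1.62 -0.83]
tool shift cm [20.36 -0.48 -0.11]
```

```bash
python3 -m crank '[[[3,-0.1,0],[0,0,0]],[[4,-0.1,0],[0,0,0]],[[4,0,0],[0,0,0]],[[3,0,0],[0,0,0]],[[2,0,0],[0,0,0]],[[1,0,0],[0,0,0]],[[0,0,0],[0,0,0]],[[0,0,0],[0,0,0]],[[0,0,0],[0,0,0]]]'
python3 - <<'E'
from meas import *
s,c,p,d=shot("w3");delta(r.state(),(0.495,-0.157,0.0))
E
```

```text
clock: 4.25
tool_pos: [0.4976, -0.1567, 0.0332]
eef_rot: [0.384, 0.592, -0.384, 0.595]
contact_force: [-1.0, 0.3, 0.2]
opening: 0.765
t 4.3 pos [ 0.4974 -0.1566  0.0332] phi 24.23 down [ 0.0033 -0.0013 -1.    ] open 0.763 F [ 0.2 -0.8  0.3] q [-0.41  0.15  1.71  0.    1.28 -0.84]
tool shift cm [ 3.31 -0.25 -0.07]
```

View pics/w3.png

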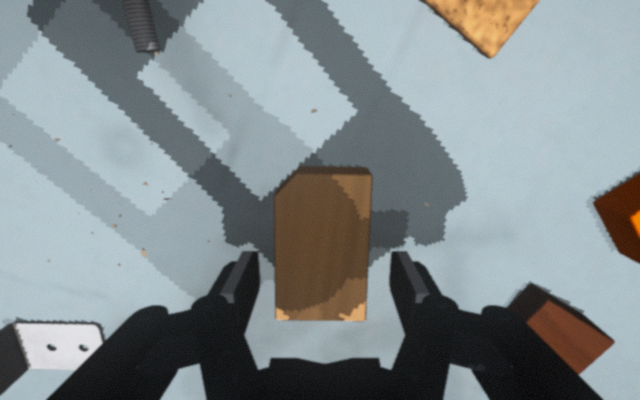

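```bash
python3 -m crank '[[[1.5,-0.2,-0.1],[0,0,0]],[[1.2,0,0],[0,0,0]],[[0.6,0,0],[0,0,0]],[[0,0,0],[0,0,0]],[[0,0,0],[0,0,0]]]'; python3 -m crank '[[[0,0,0],[0,0,0]],[[0,0,0],[0,0,0]],[[0,0,0],[0,0,0]],[[0,0,0],[0,0,0]],[[0,0,0],[0,0,0]]]' 4.0
python3 - <<'E'
from meas import *
delta(r.state(),(0.495,-0.157,0.0))
E
```

```text
clock: 4.8
tool_pos: [0.4941, -0.156, -0.0016]
eef_rot: [0.384, 0.594, -0.384, 0.594]
contact_force: [0.0, 1.0, 0.2]
opening: 0.76
clock: 5.3
tool_pos: [0.4949, -0.1564, -0.0006]
eef_rot: [0.384, 0.593, -0.384, 0.595]
contact_force: [-0.2, 0.1, 5.5]
opening: 0.598
t 5.3 pos [ 0.4949 -0.1564 -0.0006] phi 24.22 down [ 2.3e-03 -9.0e-04 -1.0e+00] open 0.598 F [-0.2  0.1  5.5] q [-0.42  0.18  1.74  0.    1.21 -0.84]
tool shift cm [-0.06 -0.02  0.06]
```

```bash
python3 -m crank '[[[-1,0,0],[0,0,0]],[[-2,0,0],[6,0,0]],[[-2,0,0],[7.5,0,0]],[[-2,0,0],[7.5,0,0]],[[-2,0,0],[7.5,0,0]],[[-1,0,0],[7,0,0]],[[0,-0.7,-3],[0,0,0]],[[0,-0.7,-3],[0,0,0]],[[0,-0.7,-3],[0,0,0]],[[0,-0.7,-3],[0,0,0]],[[0,0,0],[0,0,0]],[[0,0,0],[0,0,0]],[[0,0,0],[0,0,0]]]'
python3 - <<'E'
from meas import *
s,c,p,d=shot("w4");delta(s,(0.490,0.0315,0.03))
E
```

```text
clock: 6.6
tool_pos: [0.4896, -0.0334, 0.098]
eef_rot: [-0.547, -0.448, 0.547, -0.448]
contact_force: [0.3, -0.2, -0.8]
opening: 0.593
t 6.6 pos [ 0.4896 -0.0334  0.098 ] phi -11.3 down [-8.e-04 -3.e-04 -1.e+00] open 0.593 F [ 0.3 -0.2 -0.8] q [-0.18  0.02  1.71 -0.    1.41  0.01]
tool shift cm [ 6.8  -1.23 -6.37]
```

View pics/w4.png

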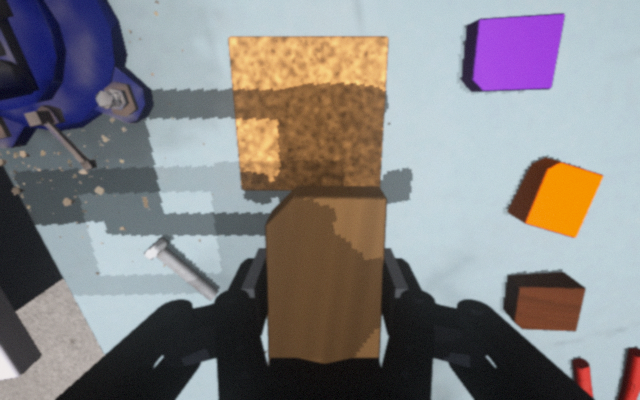

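Run:
```python
from meas import *
p=np.load("w4p.npy"); c=np.load("w4c.npy",allow_pickle=True).item()
pf=cv2.bilateralFilter(p,7,40,5); h=cv2.cvtColor(pf,cv2.COLOR_RGB2HSV).astype(int)
m=(h[...,0]<30)&(h[...,1]>75)&(h[...,2]>40); m[186:]=0
m=comp(m,300,100); ct,pl=poly(m,3); q=ray(c,pl[:,0],pl[:,1],.006)[:,:2]
print(pl.tolist(),q.round(4).tolist())
W=ray(c,ct[:,0,0],ct[:,0,1],.006); print(cv2.minAreaRect((W[:,:2]*1000).astype(np.float32)))
# far edge corners + known size
s=ray(c,[229,388,243,383],[36,37,190,187],.006)[:,:2]; print(s.round(4), s.mean(0).round(4))
m,ct,W=wedge(p,c,300,230,.1226,-101.3)
print(W[:,:2].min(0),W[:,:2].max(0))
```

```text
[[229, 38], [242, 185], [379, 185], [386, 37]] [[0.4482, 0.0947], [0.428, -0.0072], [0.5336, -0.0283], [0.5531, 0.0744]]
((490.7742004394531, 33.88480758666992), (105.12757873535156, 109.19221496582031), 78.70838165283203)
[[ 0.4486  0.0959]
 [ 0.5544  0.0742]
 [ 0.4277 -0.0113]
 [ 0.5365 -0.0305]] [0.4918 0.0321]
rect 490.9 0.9 [135.9  58.9] 80.06 area 42044 poly [[386, 37], [229, 38], [242, 187], [291, 191], [273, 211], [266, 225], [266, 297], [270, 359], [299, 358], [324, 364], [349, 358], [378, 357], [385, 199], [378, 187]]
[ 0.45867239 -0.06819704] [0.53131639 0.07283981]
```

Run:
```python
from meas import *
p=np.load("w4p.npy"); c=np.load("w4c.npy",allow_pickle=True).item()
cv2.imwrite("pics/w4c.png",cv2.resize(p[170:370,240:420,::-1],None,fx=3,fy=3,interpolation=cv2.INTER_CUBIC))
```

```text
(no output)
```

View pics/w4c.png

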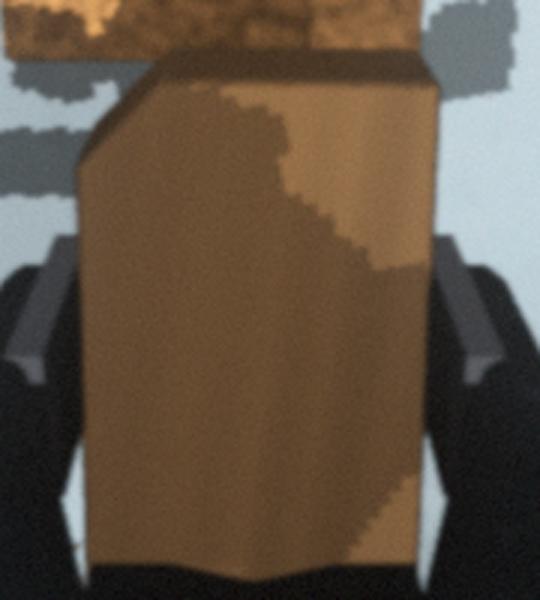

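Run:
```python
from meas import *
c=np.load("w4c.npy",allow_pickle=True).item(); s=np.array([0.4896,-0.0334])
f=np.radians(-11.3); y=np.array([np.cos(f),np.sin(f)]); z=np.array([np.sin(f),-np.cos(f)])
for u,v,h in [(326,198,.1167),(386,198.5,.1167),(266.5,224,.1185),(269,358,.126),(379,358,.126)]:
    q=ray(c,u,v,h)[:2]-s; print(u,v,'tool y,z mm',(q@y*1000).round(1),(q@z*1000).round(1))
```

```text
326 198 tool y,z mm -0.1 -39.6
386 198.5 tool y,z mm 25.2 -39.4
266.5 224 tool y,z mm -25.6 -28.5
269 358 tool y,z mm -26.9 36.8
379 358 tool y,z mm 25.0 36.8
```

```bash
python3 -m crank '[[[0.5,-0.4,-2],[0,0,0]],[[2,-0.5,-3],[0,0,0]],[[2,-0.3,-1.4],[0,0,0]],[[1.5,0,-0.1],[0,0,0]],[[0.5,0,0],[0,0,0]],[[0,0,0],[0,0,0]],[[0,0,0],[0,0,0]],[[0,0,0],[0,0,0]]]'
python3 - <<'E'
from meas import *
delta(r.state(),(0.4906,0.0328,0.006))
E
```

```text
clock: 7.45
tool_pos: [0.4919, 0.0326, 0.0345]
eef_rot: [0.548, 0.448, -0.546, 0.449]
contact_force: [0.3, 0.6, -1.3]
opening: 0.597
t 7.45 pos [0.4919 0.0326 0.0345] phi -11.34 down [ 2.2e-03 -1.0e-04 -1.0e+00] open 0.597 F [ 0.3  0.6 -1.3] q [-0.05  0.09  1.78 -0.    1.28  0.15]
tool shift cm [ 2.85 -0.13  0.01]
```

```bash
python3 -m crank '[[[1,-0.1,0],[0,0,0]],[[1,0,0],[0,0,0]],[[0.5,0,0],[0,0,0]],[[0.2,0,0],[0,0,0]],[[0,0,0],[0,0,0]],[[0,0,0],[0,0,0]],[[0,0,0],[0,0,0]]]'
python3 - <<'E'
from meas import *
delta(r.state(),(0.4906,0.0328,0.006))
E
```

```text
clock: 8.15
tool_pos: [0.4902, 0.0335, 0.0064]
eef_rot: [0.547, 0.448, -0.547, 0.449]
contact_force: [-0.1, 0.3, -0.6]
opening: 0.595
t 8.15 pos [0.4902 0.0335 0.0064] phi -11.27 down [ 6.e-04  1.e-04 -1.e+00] open 0.595 F [-0.1  0.3 -0.6] q [-0.05  0.12  1.8   0.    1.22  0.15]
tool shift cm [0.04 0.06 0.06]
```

```bash
python3 -m crank '[[[0.1,0.05,0.05],[0,0,0]],[[0,0,0],[0,0,0]],[[0,0,0],[0,0,0]]]'; python3 -m crank '[[[0,0,0],[0,0,0]],[[0,0,0],[0,0,0]],[[0,0,0],[0,0,0]],[[0,0,0],[0,0,0]]]' 6.5;  python3 -m crank '[[[-2,0,0],[0,0,0]],[[-3,0,0],[0,0,0]],[[-4,0,0],[0,0,0]],[[-4,0,0],[0,0,0]],[[-3,0,0],[0,0,0]],[[-2,0,0],[0,0,0]],[[0,0,0],[0,0,0]],[[0,0,0],[0,0,0]],[[0,0,0],[0,0,0]]]'
python3 - <<'E'
from meas import *
s,c,p,d=shot("w5"); delta(s,(0.4906,0.0328,0.006))
E
```

```text
clock: 8.45
tool_pos: [0.4905, 0.0329, 0.0054]
eef_rot: [0.547, 0.448, -0.547, 0.449]
contact_force: [0.4, -0.2, -0.4]
opening: 0.592
clock: 8.85
tool_pos: [0.4904, 0.0329, 0.0054]
eef_rot: [0.547, 0.448, -0.547, 0.449]
contact_force: [0.2, -0.4, -0.3]
opening: 0.763
clock: 9.75
tool_pos: [0.4892, 0.0329, 0.1832]
eef_rot: [-0.546, -0.449, 0.548, -0.448]
contact_force: [-0.9, -0.1, -0.3]
opening: 0.758
t 9.75 pos [0.4892 0.0329 0.1832] phi -11.28 down [-3.7e-03  3.0e-04 -1.0e+00] open 0.758 F [-0.9 -0.1 -0.3] q [-0.05 -0.03  1.59  0.    1.59  0.15]
tool shift cm [17.72  0.2  -0.02]
```

View pics/w5.png

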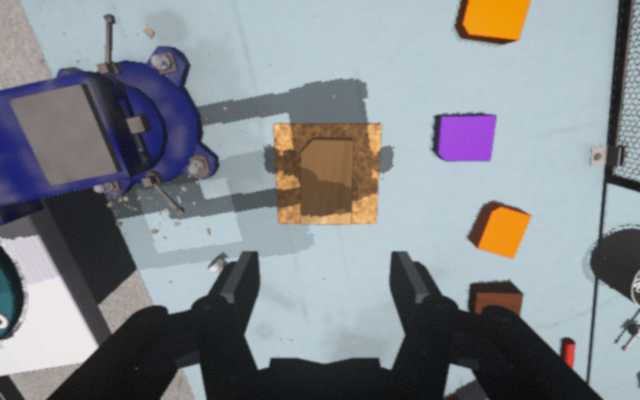

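Run:
```python
from meas import *
p=np.load("w5p.npy")
cv2.imwrite("pics/w5c.png",cv2.resize(p[110:235,260:400,::-1],None,fx=4,fy=4,interpolation=cv2.INTER_CUBIC))
```

```text
(no output)
```

View pics/w5c.png

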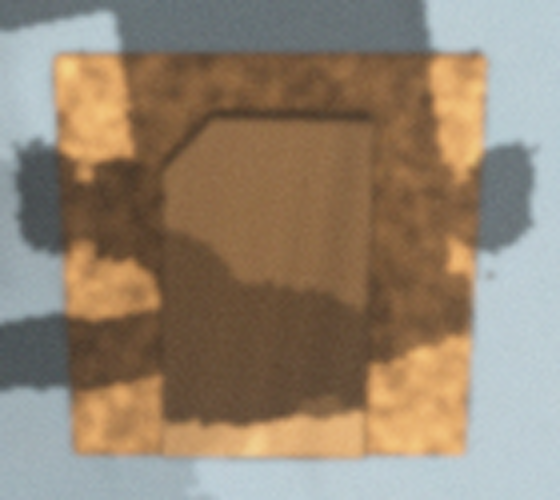

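Run:
```python
from meas import *
c=np.load("w5c.npy",allow_pickle=True).item()
f=lambda u,v,z: ray(c,260+u/4-.4,110+v/4-.4,z)[:2]
mc=[f(*q,.006) for q in [(55,55),(487,55),(468,455),(74,455)]]; mc=np.array(mc); print('mat',mc.round(4).tolist(),mc.mean(0).round(4), np.linalg.norm(mc[1]-mc[0]),np.linalg.norm(mc[2]-mc[1]))
T=[f(163,118,.0241),f(371,118,.0241)]; B=[f(366,456,.0359),f(163,456,.0359)]
a=np.array(T+B); print('pale',a.round(4).tolist(),a.mean(0).round(4),'len',np.linalg.norm(a[:2].mean(0)-a[2:].mean(0)),'w',np.linalg.norm(a[1]-a[0]),np.linalg.norm(a[3]-a[2]))
d=a[2:].mean(0)-a[:2].mean(0); print('yaw',np.degrees(np.arctan2(d[1],d[0])))
```

```text
mat [[0.4482, 0.0958], [0.5546, 0.0746], [0.5343, -0.0322], [0.4266, -0.0109]] [0.4909 0.0318] 0.10851169489531735 0.10875676515680965
pale [[0.4732, 0.0773], [0.5223, 0.0675], [0.5062, -0.014], [0.4559, -0.004]] [0.4894 0.0317] len 0.08313276408533395 w 0.05007852128345407 0.05133726319718702
yaw -101.61002929755925
```

```bash
python3 -m crank '[[[0,0,0],[8.5,0,0]],[[0,0,0],[8.5,0,0]],[[0,0,0],[8.5,0,0]],[[0,0,0],[8.5,0,0]],[[0,0,0],[8.5,0,0]],[[0,0,0],[8.5,0,0]],[[0,0,0],[8.5,0,0]],[[0,0,0],[8.5,0,0]],[[0,0,0],[8.5,0,0]],[[0,0,0],[8.5,0,0]],[[0,0,0],[0.7,0,0]]]' 6.2
python3 - <<'E'
from meas import *
delta(r.state(),(0.6545,-0.1575,0.183))
E
```

```text
clock: 10.9
tool_pos: [0.4895, 0.0329, 0.1836]
eef_rot: [-0.705, 0.043, 0.707, 0.043]
contact_force: [0.4, -0.2, -0.0]
opening: 0.726
t 10.9 pos [0.4895 0.0329 0.1836] phi -97.0 down [-3.1e-03  2.0e-04 -1.0e+00] open 0.726 F [ 0.4 -0.2 -0. ] q [-0.05 -0.03  1.58  0.    1.59  1.64]
tool shift cm [  0.    16.89 -18.69]
```

```bash
python3 -m crank '[[[0,2,-2.2],[0,0,0]],[[0,3,-3.3],[0,0,0]],[[0,3,-3.3],[0,0,0]],[[0,3,-3.3],[0,0,0]],[[0,3,-3.3],[0,0,0]],[[0,2,-2.2],[0,0,0]],[[2,0.9,-1.1],[0,0,0]],[[3,0,0],[0,0,0]],[[2,0,0],[0,0,0]],[[0,0,0],[0,0,0]],[[0,0,0],[0,0,0]],[[0,0,0],[0,0,0]],[[0,0,0],[0,0,0]]]'
python3 - <<'E'
from meas import *
s,c,p,d=shot("w6");delta(s,(0.6545,-0.1575,0.0))
E
```

```text
clock: 12.2
tool_pos: [0.6564, -0.1577, 0.1176]
eef_rot: [0.707, -0.043, -0.705, -0.042]
contact_force: [0.5, -0.2, 0.2]
opening: 0.729
t 12.2 pos [ 0.6564 -0.1577  0.1176] phi -96.93 down [ 0.0036 -0.0011 -1.    ] open 0.729 F [ 0.5 -0.2  0.2] q [-0.32  0.4   1.21  0.    1.52  1.37]
tool shift cm [ 1.176e+01 -1.000e-02  2.300e-01]
```

View pics/w6.png

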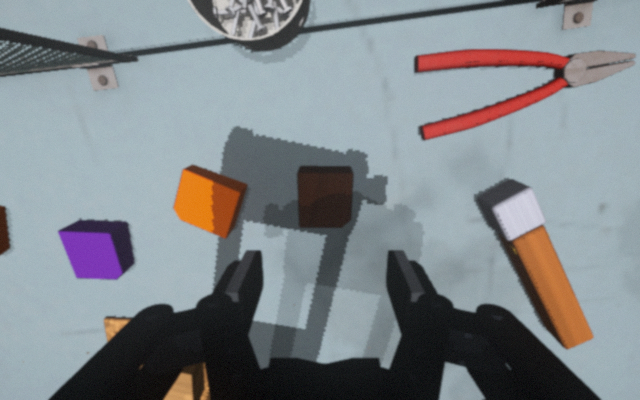

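Run:
```python
from meas import *
p=np.load("w6p.npy"); c=np.load("w6c.npy",allow_pickle=True).item()
for vm in (20,40):
  m,ct,W=wedge(p,c,325,205,.022,-7,smin=70,vmin=vm)
o=p.copy(); o[m^(cv2.erode(m.astype(np.uint8),np.ones((3,3)))>0)]=(0,255,0)
cv2.imwrite("pics/w6m.png",cv2.resize(o[155:240,280:380,::-1],None,fx=6,fy=6,interpolation=cv2.INTER_NEAREST))
m,ct,W=wedge(p,c,550,290,.030,25,smin=90,slope=0)
```

```text
rect 656.2 -157.9 [42.  47.7] 81.33 area 2621 poly [[299, 173], [301, 224], [311, 222], [314, 225], [339, 226], [347, 219], [351, 175]]
rect 656.2 -157.9 [42.  47.7] 81.33 area 2527 poly [[299, 173], [301, 224], [309, 224], [309, 213], [316, 201], [321, 208], [317, 209], [317, 215], [313, 218], [314, 225], [339, 226], [347, 219], [351, 175]]
rect 550.4 -344.1 [133.2  32.9] 25.26 area 4638 poly [[540, 226], [513, 240], [510, 249], [523, 268], [523, 277], [545, 324], [568, 348], [590, 339], [592, 335], [548, 235]]
```

View pics/w6m.png

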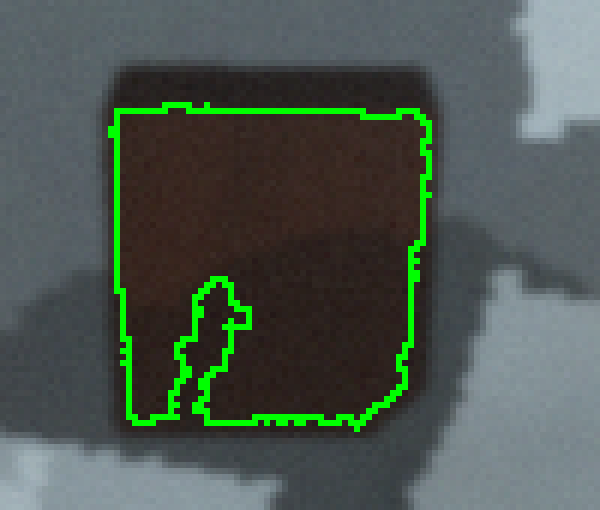

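```bash
python3 -m crank '[[[2,0,0.1],[0,0,0]],[[3,0,0],[0,0,0]],[[3,0,0],[0,0,0]],[[2,0,0],[0,0,0]],[[1,0,0],[0,0,0]],[[0,0,0],[0,0,0]],[[0,0,0],[0,0,0]],[[0,0,0],[0,0,0]]]'
python3 - <<'E'
from meas import *
delta(r.state(),(0.655,-0.158,0.005))
E
```

```text
clock: 13.05
tool_pos: [0.6559, -0.1579, 0.0077]
eef_rot: [0.707, -0.043, -0.704, -0.043]
contact_force: [-0.2, -0.7, 0.7]
opening: 0.728
t 13.05 pos [ 0.6559 -0.1579  0.0077] phi -96.97 down [ 0.0039 -0.0012 -1.    ] open 0.728 F [-0.2 -0.7  0.7] q [-0.32  0.49  1.33  0.    1.33  1.37]
tool shift cm [0.27 0.02 0.09]
```

```bash
python3 -m crank '[[[0.2,0,0],[0,0,0]],[[0,0,0],[0,0,0]],[[0,0,0],[0,0,0]]]';python3 - <<'E'
from meas import *
delta(r.state(),(0.655,-0.158,0.005))
E
python3 -m crank '[[[0,0,0],[0,0,0]],[[0,0,0],[0,0,0]],[[0,0,0],[0,0,0]],[[0,0,0],[0,0,0]],[[0,0,0],[0,0,0]]]' 3.4
python3 - <<'E'
from meas import *
delta(r.state(),(0.655,-0.158,0.005))
E
```

```text
clock: 13.35
tool_pos: [0.6545, -0.1575, 0.0037]
eef_rot: [0.706, -0.043, -0.706, -0.043]
contact_force: [0.3, 1.0, 0.3]
opening: 0.727
t 13.35 pos [ 0.6545 -0.1575  0.0037] phi -96.98 down [ 5.e-04 -1.e-04 -1.e+00] open 0.727 F [0.3 1.  0.3] q [-0.32  0.49  1.33  0.    1.32  1.37]
tool shift cm [-0.13  0.04 -0.05]
clock: 13.85
tool_pos: [0.6548, -0.1576, 0.0038]
eef_rot: [0.706, -0.043, -0.705, -0.043]
contact_force: [0.5, -0.7, 2.6]
opening: 0.499
t 13.85 pos [ 0.6548 -0.1576  0.0038] phi -96.97 down [ 1.e-03 -2.e-04 -1.e+00] open 0.499 F [ 0.5 -0.7  2.6] q [-0.32  0.49  1.33  0.    1.32  1.37]
tool shift cm [-0.12  0.04 -0.03]
```

```bash
python3 -m crank '[[[-1,0,0],[0,0,0]],[[-2,0,0],[0,0,0]],[[-3,0,0],[0,0,0]],[[-3,0,0],[-8.5,0,0]],[[-2,0,0],[-8.5,0,0]],[[-1,0,0],[-8.5,0,0]],[[0,0,0],[-8.5,0,0]],[[0,0,0],[-8.5,0,0]],[[0,0,0],[-8.5,0,0]],[[0,0,0],[-8.5,0,0]],[[0,0,0],[-8.5,0,0]],[[0,0,0],[-8.5,0,0]],[[0,0,0],[-8.5,0,0]],[[0,0,0],[-0.4,0,0]]]'
python3 - <<'E'
from meas import *
delta(r.state(),(0.4901,0.0320,0.12))
E
```

```text
clock: 15.25
tool_pos: [0.654, -0.1573, 0.123]
eef_rot: [-0.548, -0.447, 0.548, -0.447]
contact_force: [0.1, 0.3, -1.1]
opening: 0.499
t 15.25 pos [ 0.654  -0.1573  0.123 ] phi -11.57 down [-1.e-03  4.e-04 -1.e+00] open 0.499 F [ 0.1  0.3 -1.1] q [-0.32  0.4   1.21  0.    1.54 -0.12]
tool shift cm [  0.33 -19.85 -15.26]
```

```bash
python3 -m crank '[[[0,-2,-1.5],[0,0,0]],[[0,-3.5,-2.7],[0,0,0]],[[0,-3.5,-2.7],[0,0,0]],[[0,-3.5,-2.7],[0,0,0]],[[0,-3.5,-2.7],[0,0,0]],[[0,-2.5,-2],[0,0,0]],[[0,-1.35,-0.96],[0,0,0]],[[0,0,0],[0,-4,0]],[[0,0,0],[0,-4,0]],[[0,0,0],[0,0,0]],[[0,0,0],[0,0,0]],[[0,0,0],[0,0,0]]]'
python3 - <<'E'
from meas import *
s,c,p,d=shot("w7"); delta(s,(0.4901,0.0320,0.0338))
E
```

```text
clock: 16.45
tool_pos: [0.4907, 0.0313, 0.1233]
eef_rot: [-0.509, -0.415, 0.585, -0.477]
contact_force: [-0.6, -0.3, -1.0]
opening: 0.501
t 16.45 pos [0.4907 0.0313 0.1233] phi -11.67 down [-0.0279 -0.1356 -0.9904] open 0.501 F [-0.6 -0.3 -1. ] q [ 0.04  0.04  1.65 -0.14  1.49  0.25]
tool shift cm [ 8.86 -0.08 -1.3 ]
```

View pics/w7.png

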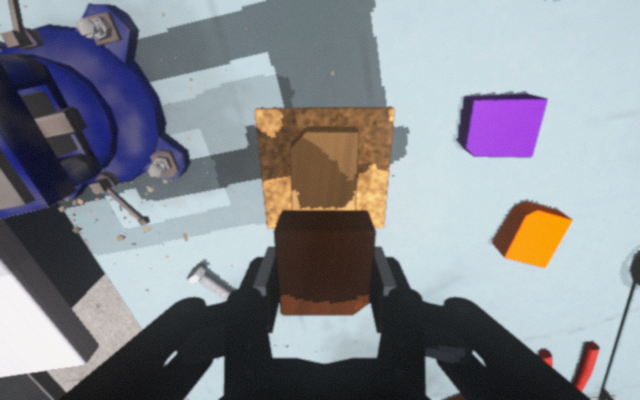

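Run:
```python
from meas import *
p=np.load("w7p.npy")
cv2.imwrite("pics/w7c.png",cv2.resize(cv2.convertScaleAbs(p[195:330,260:400,::-1],alpha=2),None,fx=4,fy=4,interpolation=cv2.INTER_CUBIC))
```

```text
(no output)
```

View pics/w7c.png

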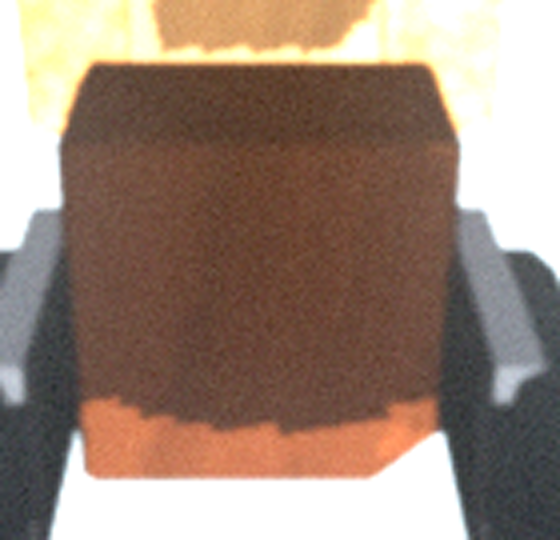

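Run:
```python
from meas import *
c=np.load("w7c.npy",allow_pickle=True).item(); K=c['mtx']
t=np.array([-.1434,-.0004,-.082]); M=np.array([[0,-.316,.949],[1,0,0],[0,.949,.316]])
for u,v,x in [(283.7,210.7,.0038),(367.5,210.7,.0038),(275.5,231,-.0217),(374.5,231,-.0217),(281,314,-.0147),(369,314,-.0147)]:
    d=M@np.linalg.inv(K)@[u,v,1]; q=t+d*((x-t[0])/d[0]); print((q*1000).round(1))
```

```text
[  3.8 -20.9 -26.5]
[  3.8  21.4 -26.5]
[-21.7 -21.2 -26.9]
[-21.7  21.  -26.9]
[-14.7 -21.9  21.4]
[-14.7  21.8  21.4]
```

```bash
python3 -m crank '[[[1,0,-0.6],[0,0,0]],[[2,0,-0.5],[0,0,0]],[[2.5,0,0],[0,0,0]],[[1.5,0,0],[0,0,0]],[[0.8,0,0],[0,0,0]],[[0,0,0],[0,0,0]],[[0,0,0],[0,0,0]],[[0,0,0],[0,0,0]]]'
python3 - <<'E'
from meas import *
delta(r.state(),(0.4898,0.0305,0.034))
E
```

```text
clock: 17.3
tool_pos: [0.4916, 0.032, 0.0457]
eef_rot: [-0.509, -0.414, 0.584, -0.478]
contact_force: [0.1, -0.4, -0.8]
opening: 0.497
t 17.3 pos [0.4916 0.032  0.0457] phi -11.58 down [-0.0255 -0.1361 -0.9904] open 0.497 F [ 0.1 -0.4 -0.8] q [ 0.04  0.11  1.74 -0.14  1.33  0.28]
tool shift cm [ 1.18 -0.15  0.02]
```

```bash
python3 -m crank '[[[0.5,-0.1,0],[0,0,0]],[[0.3,0,0],[0,0,0]],[[0.1,0,0],[0,0,0]],[[0,0,0],[0,0,0]],[[0,0,0],[0,0,0]],[[0,0,0],[0,0,0]]]'
python3 - <<'E'
from meas import *
delta(r.state(),(0.4898,0.0305,0.034))
E
```

```text
clock: 17.9
tool_pos: [0.4895, 0.0309, 0.0358]
eef_rot: [-0.508, -0.415, 0.585, -0.477]
contact_force: [-0.5, -0.7, -0.1]
opening: 0.498
t 17.9 pos [0.4895 0.0309 0.0358] phi -11.57 down [-0.0276 -0.1363 -0.9903] open 0.498 F [-0.5 -0.7 -0.1] q [ 0.04  0.12  1.75 -0.14  1.31  0.28]
tool shift cm [0.18 0.04 0.01]
```

```bash
python3 -m crank '[[[0.1,0.03,0],[0,0,0]],[[0,0,0],[0,0,0]],[[0,0,0],[0,0,0]]]';python3 -m crank '[[[0.08,0,0],[0,0,0]],[[0,0,0],[0,0,0]],[[0,0,0],[0,0,0]]]'
python3 - <<'E'
from meas import *
delta(r.state(),(0.4898,0.0305,0.034))
E
```

```text
clock: 18.2
tool_pos: [0.4896, 0.0307, 0.0346]
eef_rot: [-0.508, -0.415, 0.585, -0.477]
contact_force: [-1.3, 0.9, -1.2]
opening: 0.495
clock: 18.5
tool_pos: [0.4897, 0.0306, 0.034]
eef_rot: [-0.508, -0.415, 0.585, -0.477]
contact_force: [0.2, 1.2, 0.5]
opening: 0.5
t 18.5 pos [0.4897 0.0306 0.034 ] phi -11.57 down [-0.0276 -0.1362 -0.9903] open 0.5 F [0.2 1.2 0.5] q [ 0.04  0.12  1.75 -0.14  1.31  0.28]
tool shift cm [-0.    0.01  0.01]
```

Contact is beginning right where it is predicted (z 0.034); I release and retreat along the tool axis.

```bash
python3 -m crank '[[[0,0,0],[0,0,0]],[[0,0,0],[0,0,0]],[[0,0,0],[0,0,0]],[[0,0,0],[0,0,0]]]' 6.5; python3 -m crank '[[[-1,0,0],[0,0,0]],[[-2,0,0],[0,0,0]],[[-4,0,0],[0,0,0]],[[-4,0,0],[0,4,0]],[[-4,0,0],[0,4,0]],[[-2,0,0],[0,0,0]],[[0,0,0],[0,0,0]],[[0,0,0],[0,0,0]],[[0,0,0],[0,0,0]]]'
python3 - <<'E'
from meas import *
s,c,p,d=shot("w8"); delta(s,(0.4898,0.0305,0.034))
cv2.imwrite("pics/w8c.png",cv2.resize(cv2.convertScaleAbs(p[90:270,230:430,::-1],alpha=1.6),None,fx=4,fy=4*0.8,interpolation=cv2.INTER_CUBIC))
p,d=snapshot("side"); cv2.imwrite("pics/s8c.png",cv2.resize(p[140:215,260:380,::-1],None,fx=6,fy=6,interpolation=cv2.INTER_CUBIC))
E
```

```text
clock: 18.9
tool_pos: [0.4896, 0.0306, 0.0338]
eef_rot: [-0.508, -0.415, 0.585, -0.477]
contact_force: [0.2, 0.0, -0.7]
opening: 0.758
clock: 19.8
tool_pos: [0.4923, 0.0485, 0.2009]
eef_rot: [-0.547, -0.448, 0.549, -0.446]
contact_force: [0.6, 0.2, -0.8]
opening: 0.761
t 19.8 pos [0.4923 0.0485 0.2009] phi -11.55 down [-3.3e-03  1.0e-04 -1.0e+00] open 0.761 F [ 0.6  0.2 -0.8] q [-0.02 -0.03  1.55  0.    1.62  0.19]
tool shift cm [16.69  0.17  1.8 ]
```

View pics/w8c.png

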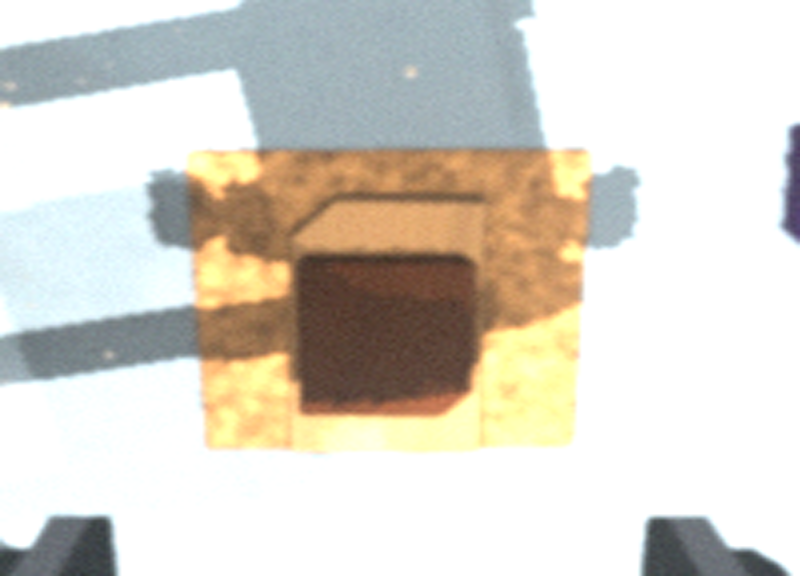

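View pics/s8c.png

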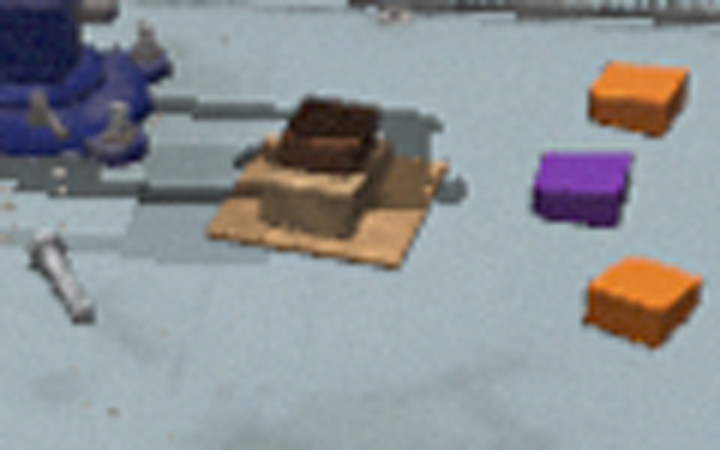

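Run:
```python
from meas import *
c=np.load("w8c.npy",allow_pickle=True).item(); d=np.load("w8d.npy"); P=cloud(c,d)
f=lambda u,v,z: ray(c,230+u/4-.4,90+v/3.2-.4,z)[:2]
a=np.array([f(298,258,.052),f(477,258,.052),f(473,413,.052),f(302,413,.052)]); print(a.round(4).tolist(),a.mean(0).round(4),np.linalg.norm(a[0]-a[1]),np.linalg.norm(a[2]-a[1]))
b=np.array([f(292,200,.0241),f(485,200,.0241),f(482,448,.0359),f(292,448,.0359)]); print('pale',b.mean(0).round(4),np.linalg.norm(b[0]-b[1]),np.linalg.norm(b[2]-b[1]))
m=np.array([f(188,150,.006),f(592,150,.006),f(576,448,.006),f(207,448,.006)]); print('mat',m.mean(0).round(4))
# plane fit of depth on dark top
q=P[175:216,308:345].reshape(-1,3); A=np.c_[q[:,:2]-q[:,:2].mean(0),np.ones(len(q))]; k=np.linalg.lstsq(A,q[:,2],rcond=None)[0]; print('dark top z',k[2],'slopes deg',np.degrees(k[:2]), np.std(q[:,2]-A@k))
```

```text
[[0.4745, 0.0645], [0.5166, 0.0559], [0.5068, 0.0067], [0.4644, 0.0153]] [0.4906 0.0356] 0.04299417110182471 0.05013155336194368
pale [0.49   0.0323] 0.049843156913348376 0.0819975345763316
mat [0.491  0.0322]
dark top z 0.053897977624323204 slopes deg [ 7.154187   37.52157471] 0.017511108122869365
```

```bash
python3 -m crank '[[[0,0,0],[7.5,0,0]],[[0,0,0],[7.6,0,0]],[[0,0,0],[7.6,0,0]],[[0,0,0],[7.6,0,0]],[[0,0,0],[7.6,0,0]],[[0,0,0],[7.6,0,0]],[[0,0,0],[7.4,0,0]]]' 5
python3 - <<'E'
from meas import *
delta(r.state(),(0.5963,-0.3248,0.2))
d=np.load("w8d.npy"); c=np.load("w8c.npy",allow_pickle=True).item(); P=cloud(c,d)
q=P[178:212,310:342].reshape(-1,3); 
for _ in range(5):
    A=np.c_[q[:,:2]-q[:,:2].mean(0),np.ones(len(q))]; k=np.linalg.lstsq(A,q[:,2],rcond=None)[0]; e=q[:,2]-A@k; g=np.abs(q[:,2]-np.median(q[:,2]))<.004; print(len(q),np.median(q[:,2]),k[2],np.degrees(k[:2])); q=q[g]
E
```

```text
clock: 20.6
tool_pos: [0.4926, 0.0485, 0.2011]
eef_rot: [-0.689, -0.155, 0.691, -0.154]
contact_force: [0.1, -1.1, -0.0]
opening: 0.586
t 20.6 pos [0.4926 0.0485 0.2011] phi -64.76 down [-3.e-03  1.e-04 -1.e+00] open 0.586 F [ 0.1 -1.1 -0. ] q [-0.02 -0.03  1.55  0.    1.62  1.11]
tool shift cm [ 0.08 38.19  6.53]
1088 0.05258024014370355 0.05445317268098697 [12.38800669 62.20404247]
1081 0.052571277065339705 0.05257694257000889 [0.17857972 0.511811  ]
1081 0.052571277065339705 0.05257694257000889 [0.17857972 0.511811  ]
1081 0.052571277065339705 0.05257694257000889 [0.17857972 0.511811  ]
1081 0.052571277065339705 0.05257694257000889 [0.17857972 0.511811  ]
```

```bash
python3 -m crank '[[[0,2.2,0.4],[0,0,0]],[[0,4,0.7],[0,0,0]],[[0,4.5,0.8],[0,0,0]],[[0,4.5,0.8],[0,0,0]],[[0,4.5,0.8],[0,0,0]],[[0,4.5,0.8],[0,0,0]],[[0,4.5,0.8],[0,0,0]],[[0,4.5,0.8],[0,0,0]],[[0,3.5,0.5],[0,0,0]],[[1,1.5,0.1],[0,0,0]],[[3,0,0],[0,0,0]],[[2,0,0],[0,0,0]],[[0,0,0],[0,0,0]],[[0,0,0],[0,0,0]],[[0,0,0],[0,0,0]],[[0,0,0],[0,0,0]]]'
python3 - <<'E'
from meas import *
s,c,p,d=shot("w9"); delta(s,(0.5963,-0.3248,0.01))
E
```

```text
clock: 22.2
tool_pos: [0.6, -0.3245, 0.1448]
eef_rot: [0.69, 0.156, -0.689, 0.157]
contact_force: [-0.4, -0.5, 0.1]
opening: 0.586
t 22.2 pos [ 0.6    -0.3245  0.1448] phi -64.44 down [ 0.0029 -0.0017 -1.    ] open 0.586 F [-0.4 -0.5  0.1] q [-0.58  0.41  1.15  0.    1.58  0.55]
tool shift cm [13.48 -0.17  0.37]
```

View pics/w9.png

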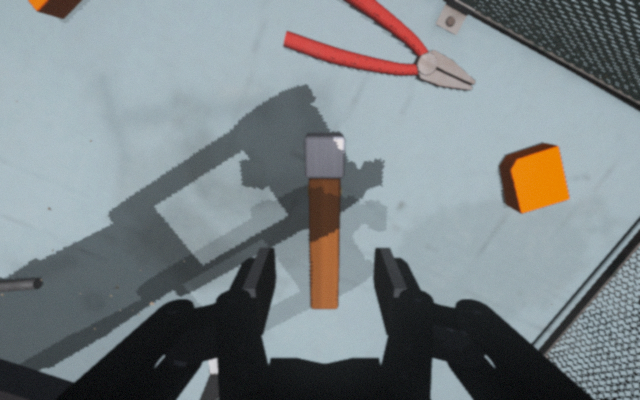

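Run:
```python
from meas import *
p=np.load("w9p.npy"); 
cv2.imwrite("pics/w9c.png",cv2.resize(cv2.convertScaleAbs(p[120:320,270:380,::-1],alpha=1.3),None,fx=4,fy=3,interpolation=cv2.INTER_CUBIC))
```

```text
(no output)
```

View pics/w9c.png

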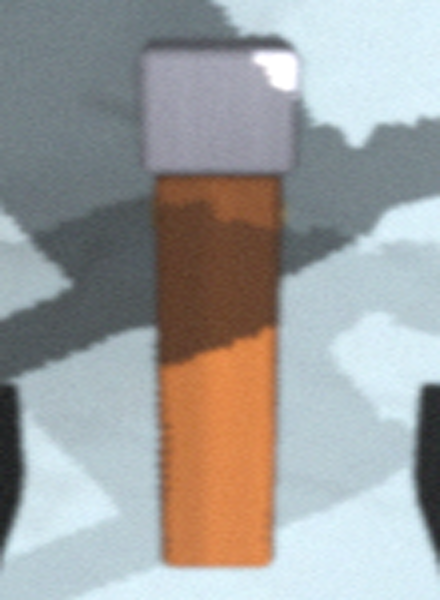

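Run:
```python
from meas import *
c=np.load("w9c.npy",allow_pickle=True).item()
f=lambda u,v,z=.03: ray(c,270+u/4-.4,120+v/3-.4,z)[:2]
H0,H1,B0,B1,T0,T1=f(142,48),f(300,48),f(156,175),f(281,175),f(163,566),f(274,566)
hb=(H0+H1)/2; b=(B0+B1)/2; t=(T0+T1)/2
print('len head',np.linalg.norm(hb-b),'wood',np.linalg.norm(b-t),'w',np.linalg.norm(B0-B1),np.linalg.norm(T0-T1),np.linalg.norm(H0-H1))
e=hb-t; yaw=np.degrees(np.arctan2(e[1],e[0])); e/=np.linalg.norm(e); mid=(hb+t)/2
print('mid',mid.round(4),'yaw',yaw,'b x',(b-mid)@e,'grasp33',(mid+.033*e).round(4))
print('pin x',(f(284,215,.015)-mid)@e)
```

```text
len head 0.035757643115073 wood 0.13287624255479266 w 0.026736938756470187 0.02745424415346051 0.0323743184440874
mid [ 0.5683 -0.3401] yaw 25.389606229642638 b x 0.0485601363738958 grasp33 [ 0.5981 -0.3259]
pin x 0.03210639819719053
```

```bash
python3 -m crank '[[[3,0,0],[0,0,0]],[[4,0,0],[0,0,0]],[[3,0,0],[0,0,0]],[[1.5,0,0],[0,0,0]],[[0.5,0,0],[0,0,0]],[[0,0,0],[0,0,0]],[[0,0,0],[0,0,0]],[[0,0,0],[0,0,0]]]'
python3 - <<'E'
from meas import *
delta(r.state(),(0.5981,-0.3259,0.006))
E
```

```text
clock: 23.05
tool_pos: [0.6005, -0.3253, 0.0253]
eef_rot: [0.691, 0.155, -0.689, 0.157]
contact_force: [0.1, -0.1, -0.2]
opening: 0.587
t 23.05 pos [ 0.6005 -0.3253  0.0253] phi -64.48 down [ 0.0037 -0.0024 -1.    ] open 0.587 F [ 0.1 -0.1 -0.2] q [-0.58  0.49  1.29  0.    1.36  0.55]
tool shift cm [ 1.93 -0.06  0.25]
```

```bash
python3 -m crank '[[[1,0,0.1],[0,0,0]],[[0.6,0,0],[0,0,0]],[[0.2,0,0],[0,0,0]],[[0,0,0],[0,0,0]],[[0,0,0],[0,0,0]],[[0,0,0],[0,0,0]]]'
python3 - <<'E'
from meas import *
delta(r.state(),(0.5981,-0.3259,0.006))
E
```

```text
clock: 23.65
tool_pos: [0.5985, -0.325, 0.0049]
eef_rot: [0.69, 0.156, -0.689, 0.156]
contact_force: [0.3, 0.2, -0.2]
opening: 0.588
t 23.65 pos [ 0.5985 -0.325   0.0049] phi -64.47 down [ 5.e-04 -2.e-04 -1.e+00] open 0.588 F [ 0.3  0.2 -0.2] q [-0.58  0.5   1.31  0.    1.33  0.54]
tool shift cm [-0.11  0.07  0.07]
```

```bash
python3 -m crank '[[[-0.1,0.07,0],[0,0,0]],[[0,0,0],[0,0,0]]]'; python3 -m crank '[[[0,0,0],[0,0,0]],[[0,0,0],[0,0,0]],[[0,0,0],[0,0,0]],[[0,0,0],[0,0,0]],[[0,0,0],[0,0,0]]]' 2.0;  python3 -m crank '[[[-0.5,0,0],[0,0,0]],[[-2,0,0],[0,0,0]],[[-3,0,0],[0,0,0]],[[-3,0,0],[0,0,0]],[[-2,0,0],[0,0,0]],[[-1,0,0],[0,0,0]],[[0,0,0],[0,0,0]],[[0,0,0],[0,0,0]],[[0,0,0],[0,0,0]]]'
python3 - <<'E'
from meas import *
s,c,p,d=shot("w10"); delta(s,(0.4906,0.034,0.12)); print(s['moment'])
E
```

```text
clock: 23.85
tool_pos: [0.5989, -0.3257, 0.0062]
eef_rot: [0.69, 0.156, -0.689, 0.156]
contact_force: [0.1, -0.2, 0.1]
opening: 0.583
clock: 24.35
tool_pos: [0.5988, -0.3256, 0.0061]
eef_rot: [0.69, 0.156, -0.689, 0.156]
contact_force: [0.5, 0.1, 2.1]
opening: 0.313
clock: 25.25
tool_pos: [0.5975, -0.3248, 0.118]
eef_rot: [-0.689, -0.157, 0.691, -0.155]
contact_force: [-0.0, 0.4, -3.0]
opening: 0.317
t 25.25 pos [ 0.5975 -0.3248  0.118 ] phi -64.48 down [-0.0038  0.0026 -1.    ] open 0.317 F [-0.   0.4 -3. ] q [-0.58  0.42  1.19  0.    1.54  0.54]
tool shift cm [ -0.07 -36.99  -5.82]
[-0.04667452  0.03136088 -0.02285677]
```

View pics/w10.png

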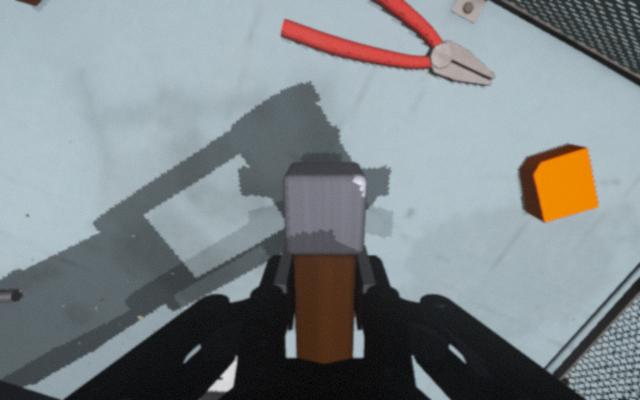

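Run:
```python
from meas import *
F=[];Mo=[]
for i in range(16):
    snapshot("wrist"); s=r.state(); F.append(s['contact_force']); Mo.append(s['moment'])
F=np.array(F[4:]);Mo=np.array(Mo[4:]); print(F.mean(0),F.std(0)/12**.5,Mo.mean(0),Mo.std(0)/12**.5)
mg=-F[:,2].mean(); m=mg/9.81; mh=m-.07; print('m',m,'com x',(0.07*-18+mh*67)/m)
e=np.array([np.cos(np.radians(25.5)),np.sin(np.radians(25.5))]); M=Mo.mean(0); d=(-M[0]*e[1]+M[1]*e[0])/mg; print('offset mm',d*1000)
delta(s,(0.4906,0.034,0.12))
```

```text
[-0.23840344 -0.03131694 -2.41269343] [0.1374473  0.16181106 0.14215886] [-0.00832951  0.02414606 -0.00973273] [0.01031285 0.0081376  0.00710031]
m 0.24594224581016366 com x 42.807328340846944
offset mm 10.519291238501982
t 26.1 pos [ 0.5986 -0.3255  0.1207] phi -64.48 down [ 1.e-04  1.e-04 -1.e+00] open 0.317 F [ 0.6 -0.1 -1.8] q [-0.58  0.42  1.18  0.    1.54  0.54]
tool shift cm [  0.07 -37.09  -5.75]
```

```bash
python3 -m crank '[[[-0.3,0,0],[-5,0,0]],[[-0.5,0,0],[-8,0,0]],[[-0.5,0,0],[-8,0,0]],[[-0.5,0,0],[-8,0,0]],[[-0.2,0,0],[-8,0,0]],[[0,0,0],[-8,0,0]],[[0,0,0],[-6,0,0]],[[0,0,0],[-2,0,0]],[[0,0,0],[0,0,0]]]'
python3 - <<'E'
from meas import *
delta(r.state(),(0.4888,0.0255,0.14))
E
```

```text
clock: 27.0
tool_pos: [0.5986, -0.3255, 0.1407]
eef_rot: [0.548, 0.447, -0.547, 0.447]
contact_force: [-0.6, -0.4, -3.5]
opening: 0.312
t 27.0 pos [ 0.5986 -0.3255  0.1407] phi -11.48 down [ 1.e-04  0.e+00 -1.e+00] open 0.312 F [-0.6 -0.4 -3.5] q [-0.58  0.41  1.16  0.    1.57 -0.38]
tool shift cm [  0.07 -17.75 -32.21]
```

```bash
python3 -m crank '[[[0,-0.66,-1.2],[0,0,0]],[[0,-1.38,-2.5],[0,0,0]],[[0,-1.93,-3.5],[0,0,0]],[[0,-1.93,-3.5],[0,0,0]],[[0,-1.93,-3.5],[0,0,0]],[[0,-1.93,-3.5],[0,0,0]],[[0,-1.93,-3.5],[0,0,0]],[[0,-1.93,-3.5],[0,0,0]],[[0,-1.76,-3.2],[0,0,0]],[[0,-1.21,-2.2],[0,0,0]],[[0,-0.72,-1.3],[0,0,0]],[[0,-0.28,-0.5],[0,0,0]],[[0,-0.16,-0.3],[0,0,0]],[[0,0,0],[0,0,0]],[[0,0,0],[0,0,0]],[[0,0,0],[0,0,0]]]'
python3 - <<'E'
from meas import *
s,c,p,d=shot("w11"); delta(s,(0.4888,0.0255,0.14))
F=[];Mo=[]
for i in range(30):
    snapshot("wrist"); s=r.state(); F.append(s['contact_force']); Mo.append(s['moment'])
F=np.array(F[3:]);Mo=np.array(Mo[3:]); n=len(F)**.5; print(F.mean(0),F.std(0)/n,Mo.mean(0),Mo.std(0)/n)
mg=-F[:,2].mean(); m=mg/9.81; mh=m-.07; print('m',m,'com x',(0.07*-18+mh*67)/m)
e=np.array([np.cos(np.radians(78.5)),np.sin(np.radians(78.5))]); M=Mo.mean(0); d=(-M[0]*e[1]+M[1]*e[0])/mg; print('offset mm',d*1000)
delta(s,(0.4888,0.0255,0.0587))
p,d=snapshot("side"); cv2.imwrite("pics/s11c.png",cv2.resize(p[110:215,250:380,::-1],None,fx=6,fy=5.5,interpolation=cv2.INTER_CUBIC))
E
```

```text
clock: 28.6
tool_pos: [0.489, 0.0245, 0.1406]
eef_rot: [-0.548, -0.447, 0.548, -0.447]
contact_force: [0.5, -0.9, -2.4]
opening: 0.317
t 28.6 pos [0.489  0.0245 0.1406] phi -11.56 down [-1.e-04 -2.e-04 -1.e+00] open 0.317 F [ 0.5 -0.9 -2.4] q [-0.07 -0.01  1.65 -0.    1.5   0.14]
tool shift cm [ 0.06 -0.03 -0.09]
[ 0.12021375  0.02830402 -2.46328194] [0.0781244  0.09030455 0.08439279] [-0.02526893  0.00938997  0.01038545] [0.00632943 0.00523604 0.00650992]
m 0.2510990769207443 com x 43.304174141277194
offset mm 10.812286030035432
t 30.15 pos [0.4887 0.0254 0.1407] phi -11.48 down [ 0.e+00  1.e-04 -1.e+00] open 0.321 F [ 0.4  0.  -2.6] q [-0.06 -0.01  1.65  0.    1.5   0.14]
tool shift cm [ 8.2   0.01 -0.01]
```

View pics/w11.png

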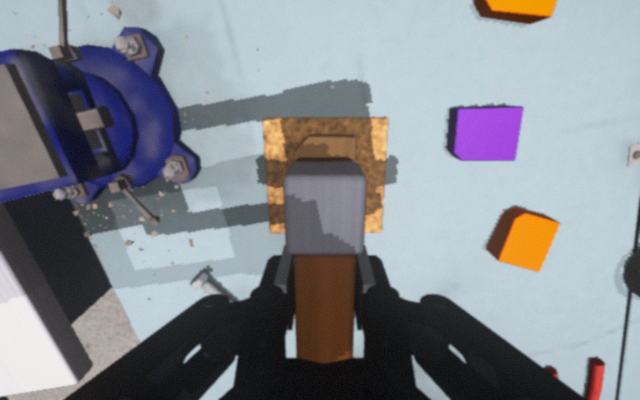

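View pics/s11c.png

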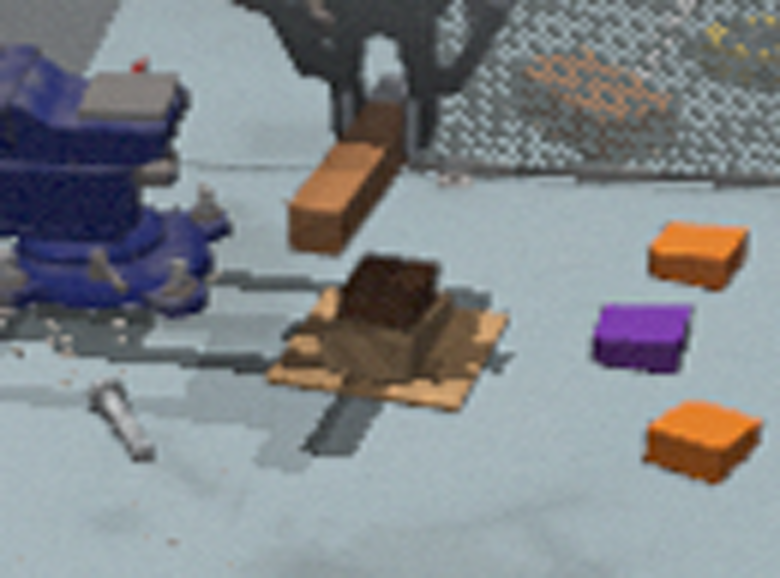

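```bash
python3 -m crank '[[[1.5,0,0],[0,0,0]],[[2.5,0,0],[0,0,0]],[[2,0,0],[0,0,0]],[[1,0,0],[0,0,0]],[[0.5,0,0],[0,0,0]],[[0.2,0,0],[0,0,0]],[[0,0,0],[0,0,0]],[[0,0,0],[0,0,0]],[[0,0,0],[0,0,0]]]'
python3 - <<'E'
from meas import *
delta(r.state(),(0.4888,0.0255,0.0587))
E
```

```text
clock: 31.1
tool_pos: [0.4893, 0.0254, 0.0646]
eef_rot: [0.548, 0.447, -0.547, 0.448]
contact_force: [-0.3, -0.2, -2.4]
opening: 0.313
t 31.1 pos [0.4893 0.0254 0.0646] phi -11.47 down [ 0.0019 -0.     -1.    ] open 0.313 F [-0.3 -0.2 -2.4] q [-0.06  0.05  1.75  0.    1.34  0.14]
tool shift cm [ 0.59 -0.06 -0.  ]
```

```bash
python3 -m crank '[[[0.2,0,0],[0,0,0]],[[0.1,0,0],[0,0,0]],[[0,0,0],[0,0,0]],[[0,0,0],[0,0,0]],[[0,0,0],[0,0,0]]]'; python3 -m crank '[[[0.08,0,0],[0,0,0]],[[0,0,0],[0,0,0]],[[0,0,0],[0,0,0]]]'; python3 -m crank '[[[0.08,0,0],[0,0,0]],[[0,0,0],[0,0,0]],[[0,0,0],[0,0,0]]]';python3 -m crank '[[[0.05,0,0],[0,0,0]],[[0,0,0],[0,0,0]],[[0,0,0],[0,0,0]]]'
```

```text
clock: 31.6
tool_pos: [0.4887, 0.0254, 0.0607]
eef_rot: [0.548, 0.448, -0.547, 0.447]
contact_force: [-1.1, 0.0, -2.3]
opening: 0.313
clock: 31.9
tool_pos: [0.4886, 0.0254, 0.0598]
eef_rot: [-0.547, -0.448, 0.547, -0.447]
contact_force: [0.7, 0.7, -3.1]
opening: 0.319
clock: 32.2
tool_pos: [0.4886, 0.0254, 0.059]
eef_rot: [0.547, 0.448, -0.547, 0.447]
contact_force: [-0.8, -0.5, -2.7]
opening: 0.312
clock: 32.5
tool_pos: [0.4886, 0.0254, 0.0585]
eef_rot: [0.547, 0.448, -0.547, 0.447]
contact_force: [-0.1, -0.1, -2.2]
opening: 0.317
```

```bash
python3 -m crank '[[[0.05,0,0],[0,0,0]],[[0,0,0],[0,0,0]],[[0,0,0],[0,0,0]]]'; python3 -m crank '[[[0.05,0,0],[0,0,0]],[[0,0,0],[0,0,0]],[[0,0,0],[0,0,0]]]'
```

```text
clock: 32.8
tool_pos: [0.4886, 0.0254, 0.058]
eef_rot: [0.547, 0.448, -0.547, 0.447]
contact_force: [-1.3, -0.5, -2.0]
opening: 0.312
clock: 33.1
tool_pos: [0.4888, 0.0254, 0.0578]
eef_rot: [0.548, 0.447, -0.547, 0.448]
contact_force: [-0.9, -0.5, -1.1]
opening: 0.313
```

```bash
python3 -m crank '[[[0.03,0,0],[0,0,0]],[[0,0,0],[0,0,0]]]'; python3 -m crank '[[[0,0,0],[0,0,0]],[[0,0,0],[0,0,0]],[[0,0,0],[0,0,0]]]' 3.4; python3 -m crank '[[[0,0,0],[0,0,0]],[[0,0,0],[0,0,0]],[[0,0,0],[0,0,0]]]' 4.8
python3 - <<'E'
from meas import *
s,c,p,d=shot("w12"); delta(s,(0.4888,0.0255,0.0587))
p,d=snapshot("side"); cv2.imwrite("pics/s12c.png",cv2.resize(p[110:215,250:380,::-1],None,fx=6,fy=5.5,interpolation=cv2.INTER_CUBIC))
E
```

```text
clock: 33.3
tool_pos: [0.4888, 0.0254, 0.0577]
eef_rot: [0.548, 0.447, -0.547, 0.448]
contact_force: [-1.3, -0.4, 2.6]
opening: 0.315
clock: 33.6
tool_pos: [0.4889, 0.0254, 0.0574]
eef_rot: [0.548, 0.447, -0.547, 0.448]
contact_force: [0.8, 0.4, -0.3]
opening: 0.399
clock: 33.9
tool_pos: [0.4887, 0.0254, 0.0573]
eef_rot: [0.548, 0.448, -0.547, 0.448]
contact_force: [0.2, 0.6, -0.3]
opening: 0.56
t 33.9 pos [0.4887 0.0254 0.0573] phi -11.47 down [ 1.e-04  1.e-04 -1.e+00] open 0.56 F [ 0.2  0.6 -0.3] q [-0.06  0.06  1.76  0.    1.33  0.14]
tool shift cm [-0.14  0.01 -0.01]
```

View pics/s12c.png

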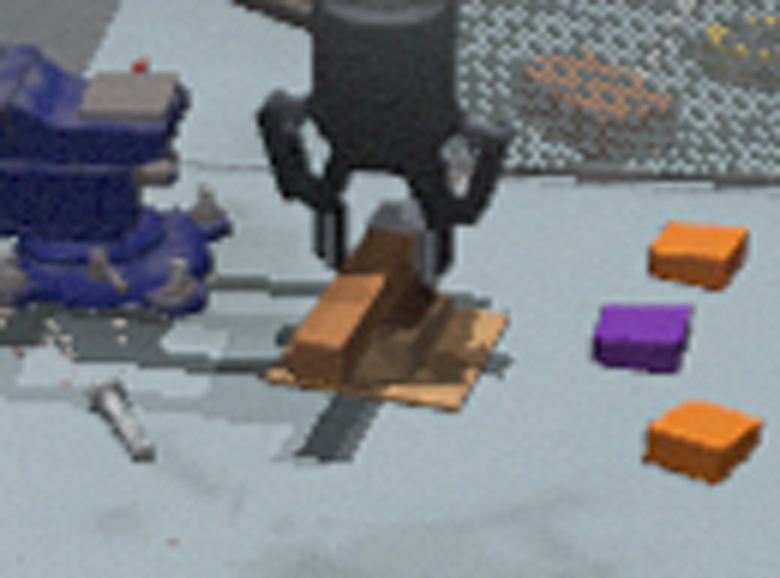

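View pics/w12.png

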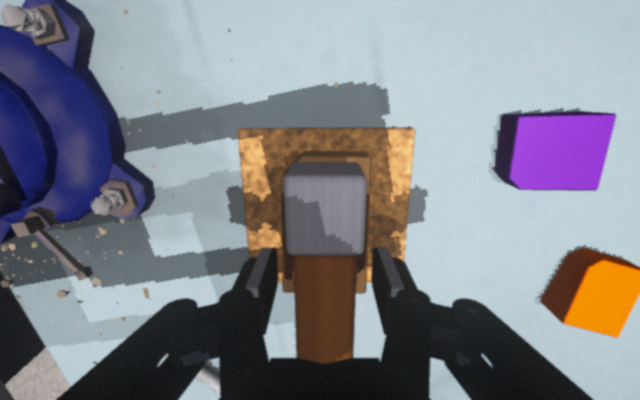

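```bash
python3 -m crank '[[[-0.5,0,0],[0,0,0]],[[-1,0,0],[0,0,0]],[[-1.5,0,0],[0,0,0]],[[-2,0,0],[0,0,0]],[[-3,0,0],[0,0,0]],[[-4,0,0],[0,0,0]],[[-4,0,0],[0,0,0]],[[-2,0,0],[0,0,0]],[[0,0,0],[0,0,0]],[[0,0,0],[0,0,0]],[[0,0,0],[0,0,0]],[[0,0,0],[0,0,0]]]'
python3 - <<'E'
from meas import *
s,c,p,d=shot("w13"); delta(s,(0.4888,0.0255,0.0587))
cv2.imwrite("pics/w13c.png",cv2.resize(p[90:330,200:440,::-1],None,fx=2.4,fy=2.4,interpolation=cv2.INTER_CUBIC))
P=cloud(c,d); h=cv2.cvtColor(cv2.bilateralFilter(p,5,30,3),cv2.COLOR_RGB2HSV).astype(int)
g=(P[...,2]>.075)&(P[...,2]<.095)&(np.abs(P[...,0]-.49)<.06)&(np.abs(P[...,1]-.03)<.15); g=cv2.erode(g.astype(np.uint8),np.ones((5,5)))>0
q=P[g]; A=np.c_[q[:,:2]-q[:,:2].mean(0),np.ones(len(q))]
for _ in range(4):
    k=np.linalg.lstsq(A,q[:,2],rcond=None)[0]; e=np.abs(q[:,2]-A@k)<.003; q,A=q[e],A[e]
print(len(q),'top z',k[2],'slopes',np.degrees(k[:2]), q.min(0),q.max(0))
ps,ds=snapshot("side"); cv2.imwrite("pics/s13c.png",cv2.resize(ps[110:215,250:380,::-1],None,fx=6,fy=5.5,interpolation=cv2.INTER_CUBIC))
pt,dt=snapshot("top"); cv2.imwrite("pics/t13.png",pt[:,:,::-1])
E
```

```text
clock: 35.2
tool_pos: [0.4878, 0.0254, 0.2354]
eef_rot: [-0.547, -0.448, 0.548, -0.447]
contact_force: [-0.3, 0.5, 0.2]
opening: 0.563
t 35.2 pos [0.4878 0.0254 0.2354] phi -11.48 down [-3.6e-03  3.0e-04 -1.0e+00] open 0.563 F [-0.3  0.5  0.2] q [-0.06 -0.05  1.5   0.    1.69  0.14]
tool shift cm [17.67  0.16 -0.03]
3402 top z 0.08251217457571786 slopes [-0.18743606 -0.00974395] [ 0.45536967 -0.0888771   0.07957482] [0.51214081 0.07587087 0.08465171]
```

View pics/s13c.png

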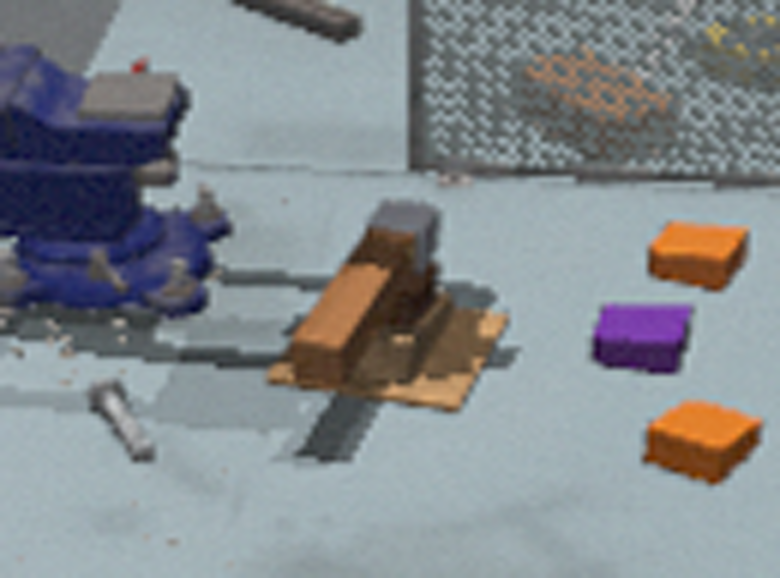

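View pics/w13c.png

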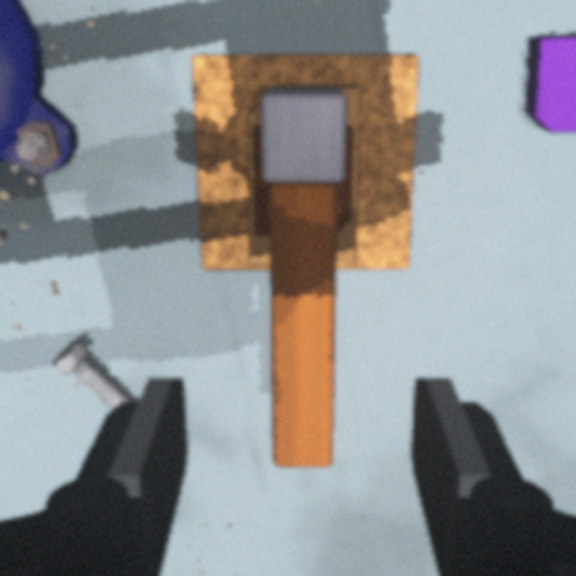

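View pics/t13.png

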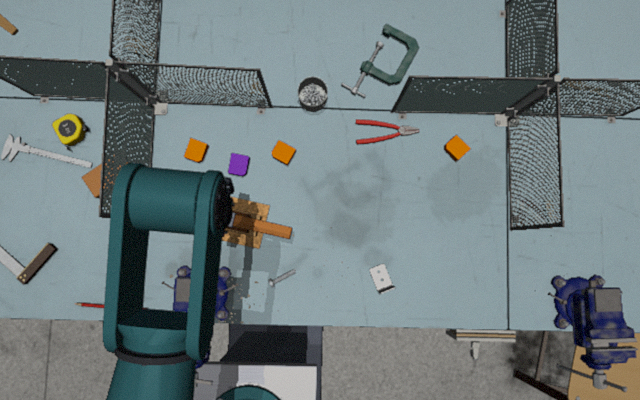

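```bash
python3 -m crank '[[[0,0,0],[0,0,0]],[[0,0,0],[0,0,0]],[[0,0,0],[0,0,0]],[[0,0,0],[0,0,0]],[[0,0,0],[0,0,0]],[[0,0,0],[0,0,0]],[[0,0,0],[0,0,0]],[[0,0,0],[0,0,0]]]'
python3 - <<'E'
from meas import *
from station import finish_job
s,c,p,d=shot("w14"); P=cloud(c,d)
g=(P[...,2]>.075)&(P[...,2]<.095)&(np.abs(P[...,0]-.49)<.06)&(np.abs(P[...,1]-.03)<.15); g=cv2.erode(g.astype(np.uint8),np.ones((5,5)))>0
q=P[g]; A=np.c_[q[:,:2]-q[:,:2].mean(0),np.ones(len(q))]; k=np.linalg.lstsq(A,q[:,2],rcond=None)[0]; print(k[2],np.degrees(k[:2]),q.min(0),q.max(0))
a,b=np.load("top0p.npy").astype(int),cv2.imread("pics/t13.png")[:,:,::-1].astype(int)
for n,(x0,x1,y0,y1) in dict(pliers=(350,425,110,150),bracket=(360,400,255,300),bolt=(262,302,262,292)).items(): print(n,np.abs(a-b)[y0:y1,x0:x1].mean())
if abs(k[2]-.0825)<.002 and np.abs(np.degrees(k[:2])).max()<1.5: print(finish_job())
E
```

```text
clock: 36.15
tool_pos: [0.4887, 0.0254, 0.2373]
eef_rot: [0.548, 0.447, -0.547, 0.447]
contact_force: [0.4, 0.1, -1.6]
opening: 0.564
0.08250047298653715 [-0.0295375  -0.07215867] [ 0.45503934 -0.08855409  0.07970282] [0.51198501 0.07632564 0.0849895 ]
pliers 14.632333333333333
bracket 16.79462962962963
bolt 13.275555555555556
the job is handed in; nothing more can be done
None
```

Run:
```python
from h import *
a,b=np.load("top0p.npy"),cv2.imread("pics/t13.png")[:,:,::-1]
print('plain bench diff',np.abs(a.astype(int)-b.astype(int))[300:320,330:440].mean())
for n,(x0,x1,y0,y1) in dict(pliers=(350,425,110,150),bracket=(360,400,255,300),bolt=(262,302,262,292)).items():
    print(n,cv2.phaseCorrelate(*[cv2.cvtColor(np.ascontiguousarray(i[y0:y1,x0:x1]),cv2.COLOR_RGB2GRAY).astype(np.float32) for i in (a,b)]))
```

```text
plain bench diff 16.633030303030303
pliers ((0.5583717043080156, 0.001377823996829619), 0.9670994491577148)
bracket ((-0.1782712021319135, 0.5627487252795262), 0.9059667499860128)
bolt ((-0.030854394762116044, -0.08592674131708655), 0.5924715781211853)
```

The job is done and handed in at about 36 s of the 72 s allowed: the bar is balanced level on the two wedges, in the order asked. No verdict is reported at hand-in.

**What I did**
- **Pale wedge:** laid flat on the mat, its centre measured about 1.5 mm from the mat's centre.
- **Dark wedge:** set on the slope with the tool tilted 8°, turned end for end. Its top measured 52.6 mm high, level within about 0.5°, and about 1 mm from where it should be.
- **Bar:** weighed in the grip at about 0.25 kg, which puts the balance point near x = +43 mm; the moment reading gave +44 to +45 mm. I set that point over the middle of the pile, same face down.

**Last checks**
- **Bar after release:** the gripper was clear, and the bar's top was at 82.5 mm, level within about 0.2°. It was unchanged in a second look about 0.9 s later.
- **Bolt, bracket and pliers:** between the first and last top pictures these shifted by 0.6 px at most (about 1.4 mm), in different directions and with no contact felt. I read this as picture noise.

**Checks that disagreed**
- A plain picture difference over the bolt, bracket and pliers was no use: bare bench differs between those two pictures just as much, so the brightness had changed.
- The first plane fits of the dark wedge's top were spoiled by stray depth points, and leaving those out gave the figure above.
- The pin measured at x = +32 mm instead of +36 mm, a rough reading on a shadowed side. I used the bar's ends and the joint at its head, which agreed with the given sizes to about 1 mm.

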